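# Pack the two-deck finishing kit

### The arm

A 6-joint arm with a two-finger parallel gripper is mounted at the origin on a cart in front of the work surface, level with it; the furniture and walls round the work are solid. World frame = base frame: x ahead of the robot, y to its left, z up, the work surface at z = 0. Lengths are in mm, angles in rad, forces in N, time in s.
With the tool pointing down it reaches from about 350 to 875 mm from the base axis. Payload 4.2 kg.
Tool frame: the origin (TCP) lies at the very end of the fingers, on their centre line; the grasp point (between the pads) lies 19 mm behind it (arm.grip_point_offset is the distance from the TCP to the grasp point, in mm); z points along the fingers, y is the direction in which the jaws open and shut (so a half turn about z gives the same grasp; the last joint's range is limited). The gripper opens to 85 mm and grips with 20 to 120 N. Pads are 22 mm wide; open, the fingers measure 114 mm over their backs; the gripper's body (76 mm by 85 mm) begins 54 mm behind the grasp point. The pads swing forward as they close: fully open they stand 13 mm farther back than shut.
Start: joints at [1.533, 0.385, 0.008, 0, -1.194, -0.259], TCP at [182.756, 597.661, 200.112] pointing down, gripper open.
Joint ranges: [-3.14, 3.14], [-1.21, 2.06], [-1.07, 1.41], [-3.16, 2.05], [-2.99, -0.16], [-3.1, 3.1]. Speed limits (rad/s): [2.79, 2.79, 3.14, 3.14, 3.14, 3.14].

### API

Orientations are given as a unit quaternion [x, y, z, w].
In Python, from bench import arm gives the robot as it stands.
- The arm moves only by the tool drive_tool, never from a script. Its argument "steps" is a list of rows, each a list of 5 numbers: the shift along the tool's x, y, z in m, then the turn about the tool's z in degrees, then the finger opening in m, from 0 to 0.0854. A call has 1 to 20 rows; each row shifts and turns the commanded pose from where the row before left it, along the tool's axes as they then stand; what a row does not reach is not made up. A row lasts 1/10 s, in which the tool goes at most 50 mm and 8.59 degrees, less where a joint would pass 70% of its speed; a pose out of reach is approached as far as the arm can. A call is refused whole if a number of a shift passes 0.05 or a number of a turn 8.59, either way. A call with a gripper value outside its range is refused whole. The fingers move at their own pace and stop on an object; the grip force is fixed at half the most. Time passes only in rows, so rows that do not move let the fingers close. It gives the time, the measured TCP pose, the force and the opening at its end, in the units of the state.
- arm.read_state(): the state, without advancing time (a new reading comes with each control period).
- arm.get_image(name): name is "scene" or "top"; returns (picture, depth): 400x640x3 uint8, blue, green, red; 400x640 float32, mm along the optical axis (not along the pixel's ray), 0 where there is no reading.
- arm.camera_params(name): a dict with "K" (3x3 intrinsics, pixels), "world_to_cam" (4x4, takes a point from world to camera coordinates). Camera axes: x right, y up, looking along -z (the intrinsics and any distortion apply to the point x, -y, -z); pixel columns grow to the right and rows downward; lengths in mm; the calibration is good to about 2 mm. A picture is of the moment at which its call begins. camera_params takes no time and is no camera call.
- arm.job_done(): hands the job in, once; it reports no verdict.
The state is a dict: "clock": time; "joints": joint angles; "joint_vel": joint speeds; "joint_efforts": joint torques, N m; "position": TCP position; "ee_rot": TCP orientation; "contact_force": force on the tool from outside, world axes, zero at the start; "wrist_torque": the same for the moment, N m; "gripper_width": finger opening in mm.
Only numpy, scipy, OpenCV 4.12 (cv2) and the standard library are available. Lean on these libraries where they do the work, as an engineer would, in place of code of your own. Each camera call takes 0.05 s, during which the arm holds its last target.

### The job

Pack the finishing kit into the wooden carry box: seat the sanding block fully down in the rectangular well and the wax tin upright in the round well, then lay the divider board level on the box's ledges above them, cradle strips up, and last lay the paint brush flat in the board's cradle with its bristles between the two widely spaced strips and neither end sticking out past the board. Leave the pliers and the tape measure where they lie.

Things in the scene. Friction and masses are not known exactly. Their poses are not given: they have to be found in the camera images.
- kit_box: open wooden box, 286 (x) x 104 (y) x 108 mm, fixed to the bench; side rails only 26 mm high. Origin: underside centre, x its long axis. Inside 262 x 90 mm. Each 108 mm end board has a ledge 8 mm deep, top 76 mm above the origin, and over it two guide cheeks 72 mm apart in y, flared from 96 mm up. The board lies on the ledges between them, its origin 76 mm above the box's; either way round
- block_insert: black foam insert with light grey well floor, 122 x 88 x 16 mm, in one half of the box (either), fixed; rectangular well for the sanding block, 116 mm along its x by 70 along its y, 10 mm deep, central, mouth bevelled 2 mm. Origin: underside centre; well floor 6 mm above it, rim 16 mm
- tin_insert: black foam insert with light grey well floor, 122 x 88 x 16 mm, in the other half of the box, fixed; round well for the wax tin, 63 mm across, 10 mm deep, central, mouth bevelled 2 mm. Origin: underside centre; well floor 6 mm above it, rim 16 mm
- divider_board: loose plywood board, 256 (x) x 64 (y) x 16 mm, 0.2 kg, flat on the bench; take it across its width at mid length. Origin: underside centre, z up. On top, strips 9 mm high form the brush cradle: two 49 mm apart at its -x end (x -108 to -64 mm) for the bristles, two 27 mm apart at its +x end (58 to 102) for the handle. The brush lies along x, its origin above the board's
- sanding_block: brown sanding block with a flat bottom, 63 (x) x 109 (y) x 34 (z) mm, lying flat. Origin: underside centre; y is its long axis. Take it across its 63 mm width
- wax_tin: round cream wax tin, 56 mm across, 55 mm high, standing. Origin: underside centre, z up
- paint_brush: flat paint brush with red handle lying flat, 41 (x) x 214 (y) x 12 mm, 0.07 kg. Origin: underside, middle of its length. Handle (18 mm wide) toward +y, bristles toward -y. From y = -107 to -23 mm it is 40 mm wide with straight parallel sides; its balance point is near y = -25 mm
- bristles (a point): a point in the middle of the brush's bristles, 65 mm from the brush's origin toward -y, 6 mm above its underside
- pliers: blue-handled pliers lying flat, 52 x 176 (y) x 14 mm; not part of the kit. Origin: underside centre
- tape_measure: yellow and black tape measure, 74 x 76 x 36 mm; not part of the kit. Origin: underside centre
There are look-alikes about, which are no part of the job. Several things have the shape of the wax_tin; the one meant has the colours described above.

How it is judged:
By the outcome, as a careful person would: the job done as asked, in the order asked, and still so for the second after the job is handed in, with the robot touching nothing.
It also fails if it takes over 96 s, if anything falls off the work surface, if the arm or the gripper's body presses on something with over 40 N, if the wrist force passes 120 N, or if a joint passes its speed limit or range.

## Working session

There is one attempt and no reset: what is moved stays moved. The work goes in short steps, Python scripts to look and compute and a tool call to move; the robot and the scene stay as the last step left them, time stands still between calls to the robot, and variables do not carry over. Pictures are saved under pics/ and viewed, and the job is handed in when it is done.

Besides the shell and the picture viewer there is one more tool, called after ">>>" as name(argument=value, ...), one argument or row to a line, values as JSON. drive_tool: Moves the arm, as the interface text tells. Its arguments: {"type":"object","properties":{"steps":{"type":"array"}},"required":["steps"]}

```bash
ls; mkdir -p pics; cat > h.py <<'E'
import numpy as np, cv2
from bench import arm
def snap(n):
    im,d=arm.get_image(n); return im.copy(),d.copy()
def save(n):
    im,d=snap(n); np.savez('last_%s.npz'%n,im=im,d=d); return im,d
def load(n):
    z=np.load('last_%s.npz'%n); return z['im'],z['d']
def cam(n):
    p=arm.camera_params(n); return np.array(p['K']),np.array(p['world_to_cam']),p
def ray(n,uv):
    K,T,p=cam(n); uv=np.atleast_2d(np.array(uv,float))
    xn=(uv[:,0]-K[0,2])/K[0,0]; yn=(uv[:,1]-K[1,2])/K[1,1]
    dist=p.get('dist',p.get('distortion'))
    if dist is not None:
        q=cv2.undistortPoints(uv.reshape(-1,1,2),K,np.array(dist,float)).reshape(-1,2); xn,yn=q.T
    dc=np.stack([xn,-yn,-np.ones_like(xn)],1)
    R=T[:3,:3]; o=-R.T@T[:3,3]; return o,dc@R
def onz(n,uv,z):
    o,d=ray(n,uv); return o+d*((z-o[2])/d[:,2])[:,None]
def withd(n,uv,dep):
    o,d=ray(n,uv); return o+d*np.atleast_1d(dep)[:,None]
def proj(n,P):
    K,T,p=cam(n); P=np.atleast_2d(P); c=P@T[:3,:3].T+T[:3,3]
    return np.stack([K[0,2]+K[0,0]*c[:,0]/-c[:,2],K[1,2]-K[1,1]*c[:,1]/-c[:,2]],1)
E
python3 - <<'E'
from h import *
for n in('scene','top'):
    im,d=save(n); cv2.imwrite('pics/%s0.png'%n,im); p=arm.camera_params(n); print(n,p)
print(arm.read_state(), arm.grip_point_offset)
E
```

```text
pics
scene {'K': array([[369.22672443,   0.        , 325.80087539],
       [  0.        , 369.22672443, 197.06808953],
       [  0.        ,   0.        ,   1.        ]]), 'world_to_cam': array([[ 5.49990582e-01, -8.35168924e-01, -1.79639875e-03,
        -2.86770115e+02],
       [ 6.11918575e-01,  4.01505996e-01,  6.81431282e-01,
        -4.01949723e+02],
       [-5.68388966e-01, -3.75880037e-01,  7.31879895e-01,
        -7.50929501e+02],
       [ 0.00000000e+00,  0.00000000e+00,  0.00000000e+00,
         1.00000000e+00]])}
top {'K': array([[470.44533258,   0.        , 316.50335442],
       [  0.        , 470.44533258, 202.04093302],
       [  0.        ,   0.        ,   1.        ]]), 'world_to_cam': array([[-2.81748806e-02, -9.99506757e-01,  1.38715016e-02,
         3.03896354e+01],
       [ 9.97344240e-01, -2.71761395e-02,  6.75716175e-02,
        -5.77377030e+02],
       [-6.71613145e-02,  1.57384845e-02,  9.97617992e-01,
        -1.55933879e+03],
       [ 0.00000000e+00,  0.00000000e+00,  0.00000000e+00,
         1.00000000e+00]])}
{'clock': 0.1, 'joints': array([ 1.53261258e+00,  3.85471889e-01,  6.77061595e-03, -4.12739371e-04,
       -1.19398361e+00, -2.58568957e-01]), 'joint_vel': array([-1.56322405e-04, -1.51232310e-03,  3.13738715e-03,  1.10718520e-03,
        2.23081846e-08,  7.05932080e-04]), 'joint_efforts': array([-2.04121852e-04, -3.93319702e+01,  1.88930207e+01,  4.19798434e+00,
       -2.58760265e-03,  2.95241442e-06]), 'position': array([182.60209827, 597.13299046, 199.14219496]), 'ee_rot': array([ 9.89000695e-01, -1.47907733e-01, -8.68140292e-05,  9.59645314e-04]), 'contact_force': array([-0.43646566,  0.3647385 , -0.6445847 ]), 'wrist_torque': array([ 0.05048989,  0.02633436, -0.04423538]), 'gripper_width': 85.51757680886038} 18.700000000000003
```

View pics/scene0.png

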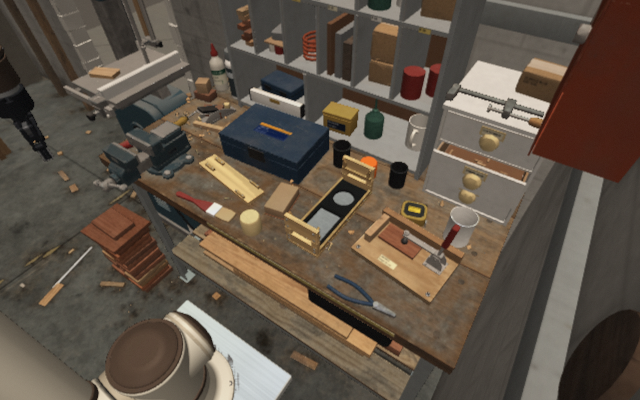

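View pics/top0.png

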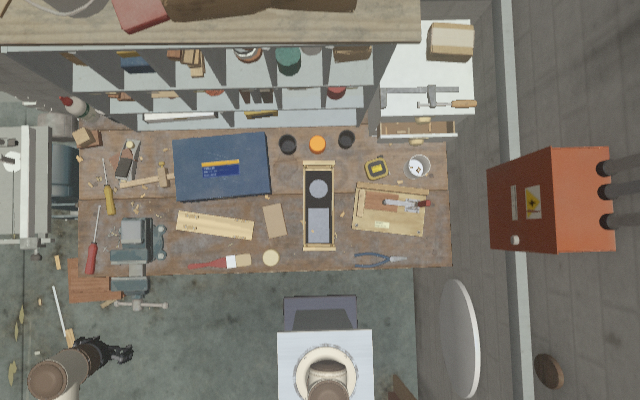

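```bash
python3 - <<'E'
from h import *
im,d=load('top'); c=im[120:280,160:360]; cv2.imwrite('pics/topc.png',cv2.resize(c,None,fx=4,fy=4,interpolation=cv2.INTER_CUBIC)[:600])
c2=c; 
im,d=load('scene'); c=im[140:260,170:420]; cv2.imwrite('pics/scc.png',cv2.resize(c,None,fx=3.2,fy=3.2,interpolation=cv2.INTER_CUBIC))
im,d=load('top')
for uv in [(320,188),(270,258),(275,222),(215,225),(225,262),(320,164),(318,248),(380,259),(130,240),(222,165),(200,40),(345,139),(318,225)]:
    print(uv,withd('top',uv,d[uv[1],uv[0]]).round(0))
E
```

```text
(320, 188) [[625.   1.  15.]]
(270, 258) [[398. 171.  59.]]
(275, 222) [[515. 154.  30.]]
(215, 225) [[511. 356.  14.]]
(225, 262) [[387. 324.  18.]]
(320, 164) [[694.   1. 105.]]
(318, 248) [[427.  15. 109.]]
(380, 259) [[ 381. -194.    3.]]
(130, 240) [[469. 602. 112.]]
(222, 165) [[701. 316.  90.]]
(200, 40) [[844. 237. 723.]]
(345, 139) [[793. -90.   2.]]
(318, 225) [[501.  11.  15.]]
```

View pics/topc.png

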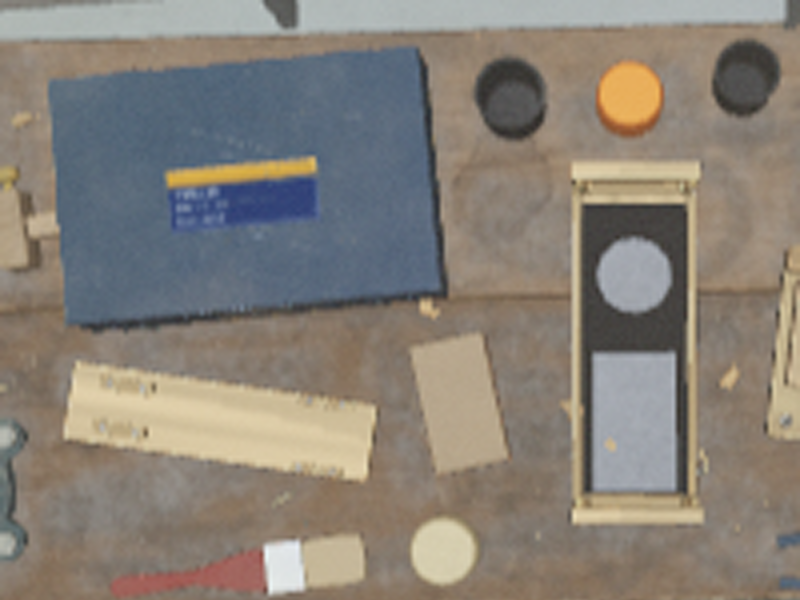

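View pics/scc.png

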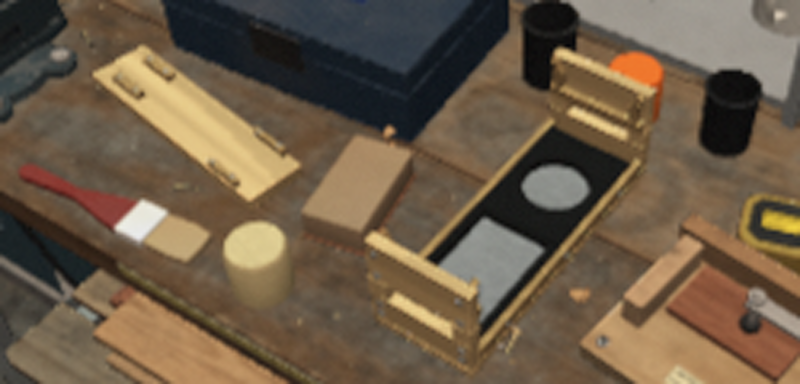

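```bash
python3 - <<'E'
from h import *
v,u=np.mgrid[0:400,0:640]; UV=np.stack([u.ravel(),v.ravel()],1).astype(float)
for n in('top','scene'):
    im,d=load(n); P=withd(n,UV,d.ravel()).reshape(400,640,3); o,_=ray(n,[[0,0]]); print(n,'cam',o.round())
    gray=P[(P[...,0]>350)&(P[...,0]<850)&(abs(P[...,1])<600)&(abs(P[...,2])<5)]
    print('bench z med',np.median(gray[:,2]),gray[:,2].std())
    def reg(name,xr,yr,zr):
        m=(P[...,0]>xr[0])&(P[...,0]<xr[1])&(P[...,1]>yr[0])&(P[...,1]<yr[1])&(P[...,2]>zr[0])&(P[...,2]<zr[1])&(d>0)
        k,l,s,c=cv2.connectedComponentsWithStats(m.astype(np.uint8))
        if k<2: print(name,'none');return
        i=1+s[1:,4].argmax(); m=l==i
        pts=onz(n,np.argwhere(m)[:,::-1],np.median(P[m][:,2]))[:,:2]
        r=cv2.minAreaRect(pts.astype(np.float32)); print(name,m.sum(),'z',np.median(P[m][:,2]).round(1),'cen',pts.mean(0).round(1),'rect',np.round(r[0],1),np.round(r[1],1),round(r[2],1))
    reg('block',(430,600),(110,210),(24,45))
    reg('tin',(350,440),(130,210),(45,70))
    reg('board',(430,620),(200,480),(9,22))
    reg('board strips',(430,620),(200,480),(19,32))
    reg('brush',(340,430),(200,460),(5,30))
    reg('end far',(660,730),(-80,80),(90,125))
    reg('end near',(390,470),(-80,80),(90,125))
    def col(name,xr,yr,zz,hsvlo,hsvhi):
        hsv=cv2.cvtColor(im,cv2.COLOR_BGR2HSV); Q=onz(n,UV,zz).reshape(400,640,3)
        m=cv2.inRange(hsv,hsvlo,hsvhi)>0
        m&=(Q[...,0]>xr[0])&(Q[...,0]<xr[1])&(Q[...,1]>yr[0])&(Q[...,1]<yr[1])
        k,l,s,c=cv2.connectedComponentsWithStats(m.astype(np.uint8)); i=1+s[1:,4].argmax(); m=l==i
        pts=Q[m][:,:2]; r=cv2.minAreaRect(pts.astype(np.float32)); print(name,m.sum(),'z',np.median(P[m][:,2]).round(1),'cen',pts.mean(0).round(1),'px',np.argwhere(m).mean(0)[::-1].round(1),'rect',np.round(r[0],1),np.round(r[1],1),round(r[2],1))
    q=proj(n,[[625,1,6],[501,11,6],[398,171,55],[515,154,34]]).round().astype(int); hsv=cv2.cvtColor(im,cv2.COLOR_BGR2HSV)
    print([hsv[b,a].tolist() for a,b in q])
    for zz in(6,12):
        col('well tin',(570,690),(-50,50),zz,(90,20,100),(125,110,255))
        col('well blk',(430,560),(-50,60),zz,(90,20,100),(125,110,255))
E
```

```text
top cam [ 472.   39. 1594.]
bench z med -0.3080715698366703 2.567760465660131
block 607 z 34.1 cen [518.6 156. ] rect [518.9 155.9] [107.5  62.2] 10.9
tin 230 z 54.1 cen [397.8 170.2] rect [397.5 171.2] [52.  51.7] 88.4
board 1254 z 15.5 cen [508.5 352.7] rect [507.9 355.1] [257.7  65.5] 80.3
board strips 67 z 22.6 cen [504.2 436.8] rect [503.1 435. ] [60.6 23.8] 76.3
brush 504 z 10.6 cen [385.3 323.9] rect [381.8 342.4] [ 44.4 212.9] 5.9
end far 173 z 106.7 cen [695.6   6.3] rect [693.4   5.9] [98.9 19.3] 88.5
end near 152 z 107.1 cen [426.4  12.1] rect [426.9  12. ] [100.8  18.8] 88.4
[[109, 16, 175], [111, 14, 177], [24, 44, 216], [18, 60, 184]]
well tin 1 z 20.9 cen [643.2  -2.9] px [321. 183.] rect [643.2  -2.9] [0. 0.] 0.0
well blk 2 z 13.7 cen [474.1   7. ] px [319.5 233. ] rect [474.1   7. ] [3.4 0. ] -91.6
well tin 1 z 20.9 cen [642.6  -2.8] px [321. 183.] rect [642.6  -2.8] [0. 0.] 0.0
well blk 2 z 13.7 cen [474.1   7.1] px [319.5 233. ] rect [474.1   7.1] [3.4 0. ] -91.6
scene cam [ -23. -360.  823.]
bench z med -0.07684486936045687 1.624857078489125
block 637 z 33.9 cen [514.9 151.2] rect [515.9 151.5] [115.   65.9] 10.8
tin 284 z 54.3 cen [395.5 165.3] rect [395.9 165.6] [56.2 55.5] 33.3
board 1108 z 15.5 cen [506.1 342.6] rect [508.9 353.1] [260.4  68.7] 80.4
board strips 193 z 25.5 cen [598.1 328.6] rect [597.1 331.5] [ 15.9 269. ] 3.7
brush 555 z 10.4 cen [385.3 318.2] rect [384.3 341.9] [ 43.1 212.6] 4.2
end far 262 z 104.6 cen [692.1   1. ] rect [689.8   2.9] [109.8  35.3] 88.3
end near 319 z 106.4 cen [421.6   8.2] rect [423.3   8.5] [111.6  31.5] 89.3
[[45, 7, 142], [19, 84, 151], [23, 87, 222], [16, 98, 171]]Traceback (most recent call last):
  File "<stdin>", line 30, in <module>
  File "<stdin>", line 25, in col
ValueError: attempt to get argmax of an empty sequence
```

```bash
cat > w.py <<'E'
from h import *
v,u=np.mgrid[0:400,0:640]; UV=np.stack([u.ravel(),v.ravel()],1).astype(float)
def col(n,name,xr,yr,zz,lo,hi,show=True):
    im,d=load(n)
    P=withd(n,UV,d.ravel()).reshape(400,640,3)
    hsv=cv2.cvtColor(im,cv2.COLOR_BGR2HSV); Q=onz(n,UV,zz).reshape(400,640,3)
    m=cv2.inRange(hsv,lo,hi)>0
    m&=(Q[...,0]>xr[0])&(Q[...,0]<xr[1])&(Q[...,1]>yr[0])&(Q[...,1]<yr[1])
    k,l,s,c=cv2.connectedComponentsWithStats(m.astype(np.uint8))
    if k<2: print(n,name,'none'); return
    i=1+s[1:,4].argmax(); m=l==i
    pts=Q[m][:,:2]; r=cv2.minAreaRect(pts.astype(np.float32)); print(n,name,m.sum(),'zdepth',np.median(P[m][:,2]).round(1),'cen',pts.mean(0).round(1),'px',np.argwhere(m).mean(0)[::-1].round(1),'rect',np.round(r[0],1),np.round(r[1],1),round(r[2],1))
    return m
E
python3 - <<'E'
from w import *
for n in('top','scene'):
    im,d=load(n)
    for q in proj(n,[[625,1,6],[501,11,6],[570,3,16],[385,270,12],[385,300,12],[380,400,12]]).round().astype(int): print(n,q,cv2.cvtColor(im,cv2.COLOR_BGR2HSV)[q[1],q[0]])
    col(n,'well tin',(560,690),(-60,50),8,(80,0,110),(130,60,255))
    col(n,'well blk',(420,575),(-60,60),8,(80,0,110),(130,60,255))
    col(n,'brush ferrule',(350,430),(220,330),6,(0,0,200),(179,30,255))
    col(n,'brush red',(330,430),(250,480),6,(170,80,60),(179,255,255))
E
```

```text
top [320 188] [109  16 175]
top [318 225] [111  14 177]
top [320 204] [15 29 70]
top [241 262] [ 21  57 197]
top [232 262] [100   7 229]
top [202 265] [  3 116 162]
top well tin 278 zdepth 16.1 cen [625.4   7.4] px [318.1 188.3] rect [626.3   7.8] [61.  61.2] 88.4
top well blk 726 zdepth 15.4 cen [501.4  11.1] px [318.1 224.9] rect [501.3  11.3] [ 67.6 114.5] 88.4
top brush ferrule 106 zdepth 11.4 cen [388.1 307.4] px [230.5 261.3] rect [387.8 307.2] [39.3 29.5] 5.5
top brush red none
scene [345 202] [ 45   7 142]
scene [319 228] [ 19  84 151]
scene [334 211] [40 33 23]
scene [221 214] [ 19  99 193]
scene [214 210] [ 36   5 232]
scene [189 197] [  3 163 139]
scene well tin none
scene well blk none
scene brush ferrule 99 zdepth 11.8 cen [391.6 309.6] px [213.5 208.6] rect [392.2 308.9] [37.8 28.3] 5.1
scene brush red none
```

```bash
python3 - <<'E'
from w import *
for n in('top','scene'):
    col(n,'well tin',(560,690),(-60,50),16,(0,0,105),(179,40,255))
    col(n,'well blk',(420,575),(-60,60),16,(0,0,105),(179,40,255))
    col(n,'brush ferrule',(350,430),(220,330),12,(0,0,200),(179,30,255))
    col(n,'brush bristles',(350,430),(200,300),12,(10,40,120),(28,140,255))
    col(n,'brush red',(330,430),(250,480),8,(0,105,60),(9,255,255))
    m=col(n,'board',(430,620),(200,490),16,(18,60,130),(30,160,255))
    col(n,'block',(430,620),(90,220),34,(10,50,150),(24,140,255))
    col(n,'tin',(340,450),(110,220),55,(20,30,200),(30,140,255))
    im,d=load(n)
E
```

```text
top well tin 278 zdepth 16.1 cen [624.6   7.6] px [318.1 188.3] rect [625.5   7.9] [60.7 60.9] 88.4
top well blk 731 zdepth 15.5 cen [501.1  11.4] px [318. 225.] rect [501.1  11.4] [ 67.2 113.9] 88.4
top brush ferrule 106 zdepth 11.4 cen [388.4 306.4] px [230.5 261.3] rect [388.1 306.2] [39.1 29.3] 5.5
top brush bristles 661 zdepth 1.8 cen [390.5 248.2] px [248.  260.1] rect [390.8 250. ] [96.7 79.7] 88.8
top brush red 127 zdepth 9.5 cen [380.4 390.1] px [205.6 264.3] rect [383.2 393.8] [ 23.7 110.7] 2.1
top board 1423 zdepth 15.7 cen [510.7 355.5] px [215. 225.] rect [511.1 356.7] [255.7  66.4] 80.3
top block 613 zdepth 34.1 cen [519.9 156.5] px [274.2 220.4] rect [520.  156.4] [109.3  61.1] 10.9
top tin 181 zdepth 54.2 cen [399.7 170.5] px [270.2 257.3] rect [399.2 171.1] [45.4 48.5] 88.7
scene well tin 208 zdepth 15.5 cen [628.3   8.5] px [343.1 198.1] rect [628.    8.1] [54.7 53. ] 86.6
scene well blk 459 zdepth 15.9 cen [523.    9.5] px [323.3 221. ] rect [513.6  11.9] [64.9 93.5] 88.0
scene brush ferrule 99 zdepth 11.8 cen [388.5 304.7] px [213.5 208.6] rect [389.1 304. ] [37.5 28.1] 5.1
scene brush bristles 214 zdepth 10.0 cen [392. 264.] px [224.6 213.7] rect [391.1 268.6] [46.9 63.4] 5.2
scene brush red 255 zdepth 10.1 cen [382.9 379.8] px [194.5 200.4] rect [382.  389.8] [ 38.7 127.3] 5.3
scene board 1141 zdepth 15.7 cen [511.1 350.4] px [231.3 177.6] rect [513.7 355.9] [258.3  68.3] 80.3
scene block 520 zdepth 34.3 cen [519.8 154.8] px [281.2 196.7] rect [522.3 155.8] [104.7  58.7] 10.3
scene tin 189 zdepth 54.9 cen [399.6 169.3] px [248.9 216.3] rect [399.9 169.8] [45.9 46.2] 2.0
```

```bash
cat > plan.py <<'E'
import sys
from h import *
from scipy.spatial.transform import Rotation as R
x,y,z,psi=map(float,sys.argv[1:5])
s=arm.read_state(); p=np.array(s['position']); M=R.from_quat(s['ee_rot']).as_matrix()
cur=np.degrees(np.arctan2(M[1,0],M[0,0])); t=(psi-cur+180)%360-180
c,n=np.cos(np.radians(psi)),np.sin(np.radians(psi)); d=np.array([x,y,z])-p
d2=M.T@d
print('t',s['clock'],'pos',p.round(1),'yaw',cur.round(2),'tilt z',M[:,2].round(3),'w',round(s['gripper_width'],1),'F',s['contact_force'].round(1),'j',np.degrees(s['joints']).round(0))
print('turn about tool z: %.2f deg'%-t,'; after turn, tool shift mm: x %.1f y %.1f z %.1f'%(d[0]*c+d[1]*n,d[0]*n-d[1]*c,-d[2]),'; (current axes: %s)'%d2.round(1))
E
python3 plan.py 520 156 150 10.9
```

```text
t 0.1 pos [182.6 597.1 199.1] yaw -17.01 tilt z [-0.    -0.002 -1.   ] w 85.5 F [-0.4  0.4 -0.6] j [ 88.  22.   0.  -0. -68. -15.]
turn about tool z: -27.91 deg ; after turn, tool shift mm: x 247.9 y 497.0 z 49.1 ; (current axes: [451.7 323.   49.8])
```

>>> drive_tool(
  steps=[
    [0, 0, 0, -7, 0.085],
    [0, 0, 0, -7, 0.085],
    [0, 0, 0, -7, 0.085],
    [0, 0, 0, -7, 0.085],
    [0.0155, 0.031, 0, 0, 0.085],
    [0.0155, 0.031, 0, 0, 0.085],
    [0.0155, 0.031, 0, 0, 0.085],
    [0.0155, 0.031, 0, 0, 0.085],
    [0.0155, 0.031, 0, 0, 0.085],
    [0.0155, 0.031, 0, 0, 0.085],
    [0.0155, 0.031, 0, 0, 0.085],
    [0.0155, 0.031, 0, 0, 0.085],
    [0.0155, 0.031, 0, 0, 0.085],
    [0.0155, 0.031, 0, 0, 0.085],
    [0.0155, 0.031, 0, 0, 0.085],
    [0.0155, 0.031, 0, 0, 0.085],
    [0.0155, 0.031, 0, 0, 0.085],
    [0.0155, 0.031, 0, 0, 0.085],
    [0.0155, 0.031, 0, 0, 0.085],
    [0.0155, 0.031, 0, 0, 0.085],
  ],
)

```text
clock: 2.1
position: [521.2, 156.7, 199.7]
ee_rot: [0.995, 0.096, -0.0, 0.0]
contact_force: [1.8, 0.1, -0.2]
gripper_width: 85.2
```

```bash
python3 plan.py 520 156 60 10.9
```

```text
t 2.1 pos [521.2 156.7 199.7] yaw 10.99 tilt z [-0.001 -0.    -1.   ] w 85.2 F [ 1.8  0.1 -0.2] j [ 34.  14. -11.  -0. -65.  67.]
turn about tool z: 0.09 deg ; after turn, tool shift mm: x -1.3 y 0.5 z 139.7 ; (current axes: [ -1.2   0.5 139.7])
```

Accurate drive. Down to 60, then check the view to compare camera and robot frames.

>>> drive_tool(
  steps=[
    [-0.001, 0, 0.028, 0, 0.085],
    [0, 0, 0.028, 0, 0.085],
    [0, 0, 0.028, 0, 0.085],
    [0, 0, 0.028, 0, 0.085],
    [0, 0, 0.028, 0, 0.085],
    [0, 0, 0, 0, 0.085],
  ],
)

```text
clock: 2.7
position: [516.6, 156.1, 56.1]
ee_rot: [0.995, 0.095, -0.004, 0.002]
contact_force: [-0.0, -0.0, -0.5]
gripper_width: 84.9
```

```bash
python3 - <<'E'
from h import *
im,d=save('scene'); 
c=cv2.resize(im[120:250,200:360],None,fx=4.5,fy=4.5,interpolation=cv2.INTER_CUBIC)
cv2.imwrite('pics/s1.png',c)
im,d=save('top'); cv2.imwrite('pics/t1.png',cv2.resize(im[160:280,200:360],None,fx=4.5,fy=4.5,interpolation=cv2.INTER_CUBIC))
s=arm.read_state(); print(s['position'],s['gripper_width'])
E
```

```text
[519.93513452 157.77314216  60.18949427] 85.0303854157293
```

View pics/s1.png

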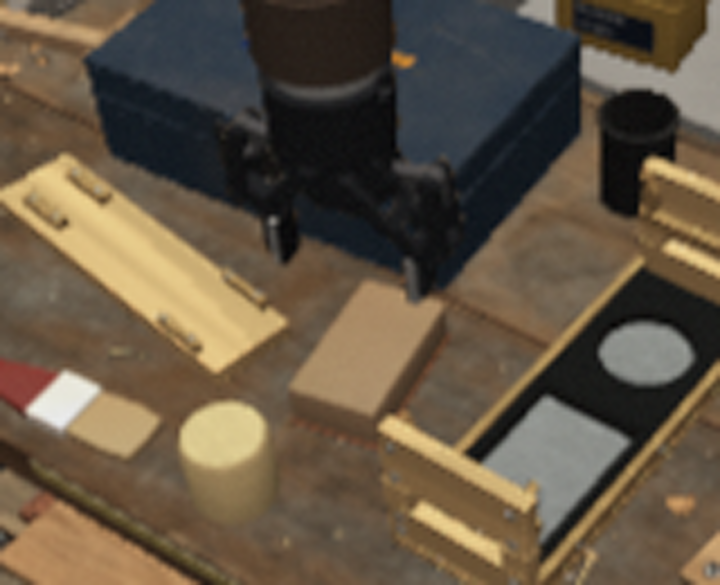

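View pics/t1.png

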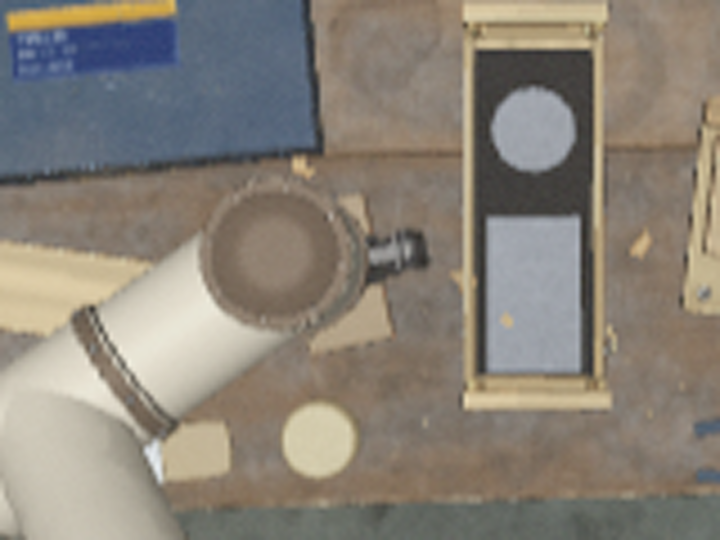

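```bash
python3 - <<'E'
from h import *
for z in (60,73): print(z,onz('scene',[[262.9,177.8],[291.8,186.2]],z).round(1), onz('scene',[[262.9,177.8],[291.8,186.2]],z).mean(0).round(1))
print(proj('scene',[[519.9,157.8,60],[519.9,157.8,73]]))
E
```

```text
60 [[532.2 230.6  60. ]
 [551.2 137.7  60. ]] [541.7 184.2  60. ]
73 [[522.8 220.5  73. ]
 [541.5 129.2  73. ]] [532.1 174.9  73. ]
[[279.64824722 189.96397858]
 [279.22276989 186.79153959]]
```

```bash
python3 - <<'E'
from w import *
im,d=load('scene'); P=withd('scene',UV,d.ravel()).reshape(400,640,3)
for u0,u1 in((256,270),(284,300)):
    for r in range(165,192): print(r,[ '%d'%P[r,c,2] for c in range(u0,u1)])
c=im[160:200,250:305]; cv2.imwrite('pics/s1z.png',cv2.resize(c,None,fx=14,fy=14,interpolation=cv2.INTER_NEAREST))
E
```

```text
165 ['144', '152', '151', '152', '155', '160', '162', '165', '135', '33', '33', '34', '39', '163']
166 ['146', '150', '148', '150', '151', '153', '159', '136', '136', '31', '31', '33', '30', '36']
167 ['3', '145', '147', '147', '148', '150', '137', '134', '130', '126', '25', '27', '28', '31']
168 ['2', '139', '142', '144', '137', '139', '137', '133', '127', '124', '19', '17', '23', '24']
169 ['-2', '0', '134', '137', '136', '137', '132', '129', '126', '122', '14', '18', '21', '22']
170 ['0', '0', '126', '135', '133', '134', '133', '128', '124', '117', '12', '11', '14', '16']
171 ['0', '0', '123', '128', '132', '131', '129', '121', '117', '114', '7', '8', '10', '13']
172 ['-1', '0', '121', '120', '125', '126', '125', '121', '117', '112', '1', '5', '5', '9']
173 ['0', '0', '1', '116', '122', '125', '120', '116', '111', '110', '105', '0', '0', '2']
174 ['2', '-4', '2', '115', '118', '120', '119', '113', '111', '107', '100', '-2', '-3', '0']
175 ['-1', '-1', '-1', '109', '114', '116', '115', '112', '108', '105', '2', '-1', '0', '0']
176 ['-2', '0', '1', '0', '110', '109', '111', '110', '
[... 3491 characters left out ...]
 '32', '33', '31', '34', '35', '109', '112', '112', '110', '112', '0', '-5', '-1', '-3', '0']
186 ['35', '36', '34', '32', '35', '34', '106', '107', '108', '104', '105', '0', '-4', '0', '-3', '-3']
187 ['33', '38', '34', '34', '35', '34', '36', '101', '105', '34', '31', '35', '34', '31', '2', '-2']
188 ['35', '33', '34', '34', '33', '33', '36', '33', '35', '35', '31', '32', '32', '31', '34', '-1']
189 ['33', '33', '33', '32', '36', '36', '32', '33', '34', '35', '33', '33', '33', '30', '29', '0']
190 ['32', '33', '34', '34', '33', '34', '35', '31', '33', '36', '32', '31', '34', '31', '25', '0']
191 ['31', '33', '35', '33', '34', '34', '36', '35', '32', '33', '36', '33', '33', '30', '22', '0']
```

View pics/s1z.png

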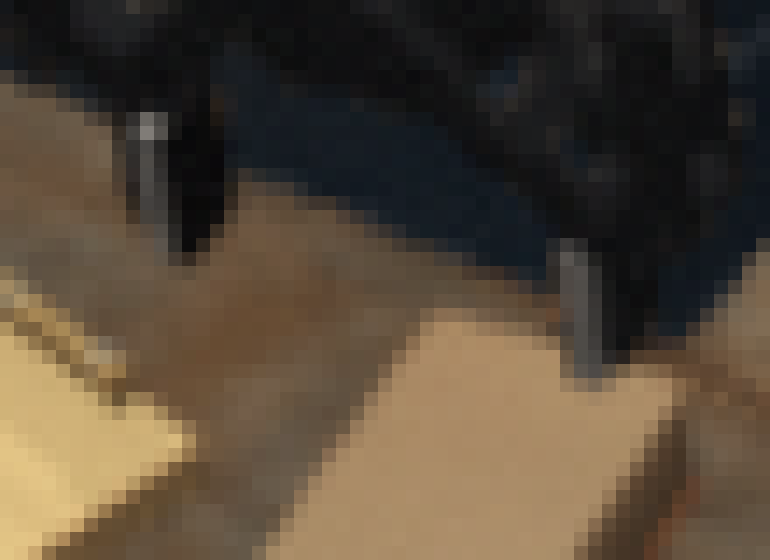

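```bash
python3 - <<'E'
from w import *
im,d=save('scene'); P=withd('scene',UV,d.ravel()).reshape(400,640,3)
s=arm.read_state(); print(s['position'],s['gripper_width'],s['clock'],s['joint_vel'].round(3))
m=(np.linalg.norm(P[...,:2]-s['position'][:2],axis=2)<75)&(P[...,2]>45)&(P[...,2]<130)
m[:, :240]=0
for z0 in range(45,130,6):
    k=m&(P[...,2]>=z0)&(P[...,2]<z0+6); print(z0,k.sum(),P[k].mean(0).round() if k.any() else '')
c=im[160:200,250:305]; cv2.imwrite('pics/s2z.png',cv2.resize(c,None,fx=14,fy=14,interpolation=cv2.INTER_NEAREST))
E
```

```text
[520.71304086 158.29467096  61.18514913] 85.19035512292534 2.85 [ 0.    -0.019  0.014 -0.001  0.002 -0.001]
45 0 
51 0 
57 0 
63 0 
69 0 
75 0 
81 0 
87 0 
93 0 
99 0 
105 14 [512. 175. 108.]
111 22 [513. 159. 114.]
117 19 [514. 156. 120.]
123 28 [515. 154. 126.]
129 5 [509. 185. 129.]
```

View pics/s2z.png

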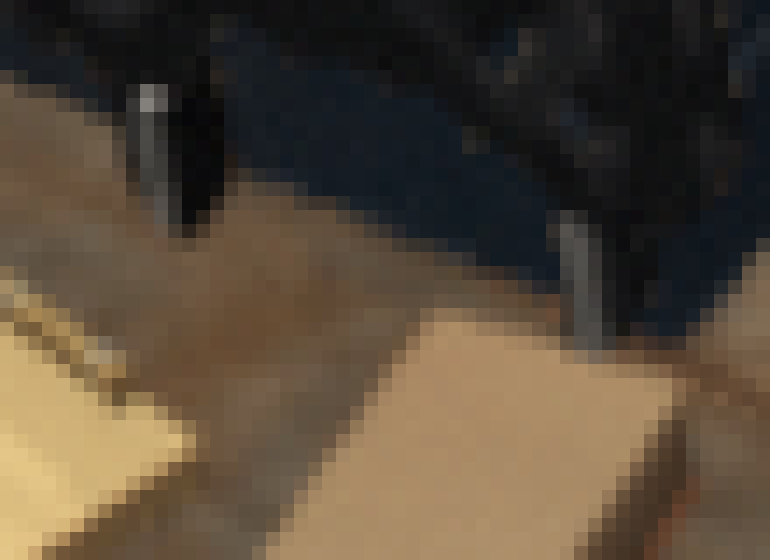

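```bash
python3 - <<'E'
from w import *
for z in (200,213,240): print(proj('scene',[[182.6,597.1,z]]),proj('top',[[182.6,597.1,z]]))
im=cv2.imread('pics/scene0.png'); cv2.imwrite('pics/s0z.png',cv2.resize(im[40:190,0:110],None,fx=4,fy=4))
im=cv2.imread('pics/top0.png'); cv2.imwrite('pics/t0z.png',cv2.resize(im[310:400,20:180],None,fx=4,fy=4))
E
```

```text
[[ 54.50327634 163.10065642]] [[120.13841405 339.43567242]]
[[ 51.69815829 159.20793239]] [[118.31444885 340.44968347]]
[[ 45.6833703  150.86107876]] [[114.41193225 342.61923964]]
```

View pics/s0z.png

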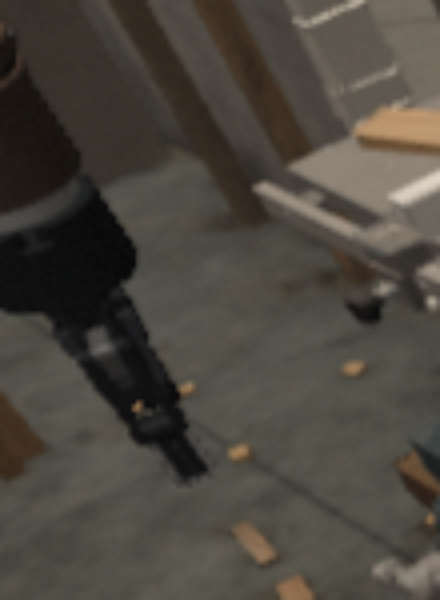

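```bash
python3 - <<'E'
from w import *
im,d=load('scene'); P=withd('scene',UV,d.ravel()).reshape(400,640,3)
for r in range(172,180):
    print(r,[P[r,c].round().astype(int).tolist() for c in (260,261,262,263,264)])
for r in range(178,188):
    print(r,[P[r,c].round().astype(int).tolist() for c in (290,291,292,293,294)])
d0=np.load  # start scene not saved
E
```

```text
172 [[499, 202, 124], [500, 200, 124], [501, 197, 125], [506, 199, 120], [513, 202, 113]]
173 [[499, 203, 120], [499, 200, 121], [501, 197, 122], [506, 199, 116], [509, 198, 115]]
174 [[500, 205, 115], [500, 201, 117], [502, 199, 116], [505, 198, 114], [510, 200, 110]]
175 [[580, 292, 1], [501, 203, 111], [500, 198, 114], [504, 199, 110], [509, 200, 106]]
176 [[578, 291, -1], [498, 200, 111], [501, 199, 109], [505, 200, 105], [586, 281, -2]]
177 [[574, 287, 0], [577, 287, -3], [577, 282, 0], [583, 283, -5], [581, 277, 0]]
178 [[569, 283, 2], [571, 280, 2], [573, 278, 1], [576, 277, -1], [577, 273, 0]]
179 [[566, 281, 1], [566, 277, 3], [570, 276, 0], [572, 273, 0], [573, 270, 0]]
178 [[516, 111, 136], [518, 109, 135], [523, 110, 131], [521, 105, 135], [522, 102, 136]]
179 [[518, 113, 129], [517, 109, 132], [522, 109, 128], [521, 105, 131], [523, 103, 131]]
180 [[517, 112, 128], [517, 109, 129], [522, 110, 124], [522, 106, 126], [523, 103, 127]]
181 [[516, 112, 124], [517, 109, 125], [519, 107, 125], [522, 106, 122], [522, 103, 124]]
182 [[516, 112, 120], [516, 108, 123], [519, 108, 120], [524, 108, 116], [522, 103, 121]]
183 [[517, 113, 115], [518, 111, 115], [518, 107, 117], [520, 105, 117], [522, 103, 116]]
184 [[517, 113, 111], [518, 111, 111], [520, 109, 111], [524, 109, 108], [523, 104, 111]]
185 [[518, 115, 105], [516, 109, 111], [517, 107, 110], [604, 178, -2], [606, 175, -2]]
186 [[569, 160, 33], [571, 158, 34], [570, 153, 36], [573, 152, 34], [601, 171, 0]]
187 [[567, 159, 32], [567, 155, 34], [568, 152, 34], [572, 151, 32], [573, 148, 33]]
```

>>> drive_tool(
  steps=[
    [0, 0.002, 0.015, 0, 0.085],
    [0, 0, 0.015, 0, 0.085],
    [0, 0, 0.01, 0, 0.085],
    [0, 0, 0.005, 0, 0.085],
    [0, 0, 0.003, 0, 0.085],
    [0, 0, 0, 0, 0.085],
    [0, 0, 0, 0, 0.085],
  ],
)

```text
clock: 3.55
position: [520.6, 156.2, 12.7]
ee_rot: [0.995, 0.096, 0.001, -0.0]
contact_force: [1.1, 0.3, 0.3]
gripper_width: 85.4
```

```bash
cat > tips.py <<'E'
from w import *
import sys
im,d=save('scene'); P=withd('scene',UV,d.ravel()).reshape(400,640,3)
s=arm.read_state(); print(s['position'].round(1),s['gripper_width'].round(1),s['clock'],s['contact_force'].round(1))
q=proj('scene',s['position'][None]+[0,0,25])[0].astype(int)
c=im[q[1]-45:q[1]+35,q[0]-55:q[0]+55]; cv2.imwrite('pics/%s.png'%sys.argv[1],cv2.resize(c,None,fx=7,fy=7,interpolation=cv2.INTER_CUBIC)); print('crop origin',q-[55,45])
E
python3 tips.py a1; python3 plan.py 520 156 10 10.9
```

```text
t 3.6 pos [520.6 156.2  12.7] yaw 11.01 tilt z [ 0.001  0.001 -1.   ] w 84.9 F [-0.  -0.7  0.6] j [ 34.  26. -24.   0. -39.  67.]
turn about tool z: 0.11 deg ; after turn, tool shift mm: x -0.6 y 0.0 z 2.7 ; (current axes: [-0.6  0.   2.7])Traceback (most recent call last):
  File "tips.py", line 4, in <module>
    s=arm.read_state(); print(s['position'].round(1),s['gripper_width'].round(1),s['clock'],s['contact_force'].round(1))
                                                     ^^^^^^^^^^^^^^^^^^^^^^^^
AttributeError: 'float' object has no attribute 'round'
```

```bash
sed -i "s/s\['gripper_width'\].round(1)/round(s['gripper_width'],1)/" tips.py; python3 tips.py a1
```

```text
[520.6 156.1  12.6] 85.2 3.65 [-0.2  0.2  0.1]
crop origin [225 150]
```

View pics/a1.png

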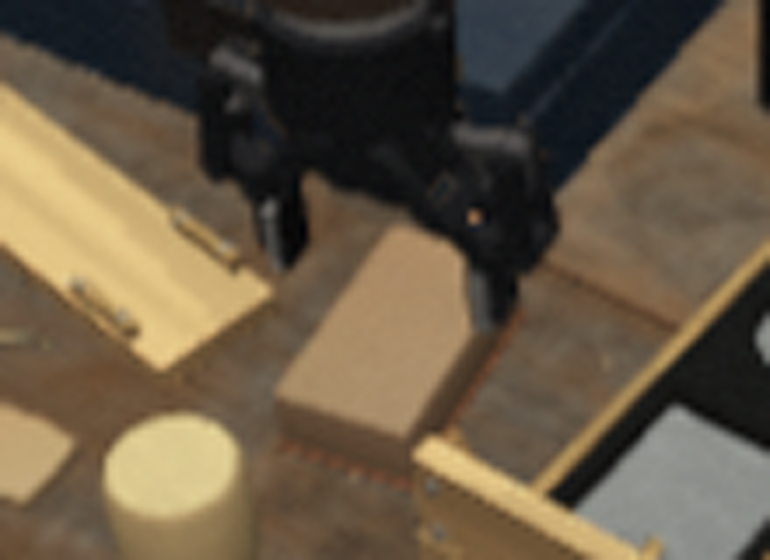

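```bash
python3 - <<'E'
from w import *
im,d=load('scene'); P=withd('scene',UV,d.ravel()).reshape(400,640,3)
for r in range(182,192):
    print(r,[P[r,c].round().astype(int).tolist() for c in (263,264,265,266,267)])
for r in range(190,200):
    print(r,[P[r,c].round().astype(int).tolist() for c in (292,293,294,295,296,297)])
print(proj('scene',[[520.6,156,z] for z in (0,12.6,25,50,60)]))
E
```

```text
182 [[501, 199, 86], [503, 198, 85], [507, 198, 81], [514, 202, 73], [516, 199, 73]]
183 [[499, 199, 83], [501, 196, 83], [506, 198, 78], [509, 197, 75], [514, 198, 71]]
184 [[499, 200, 78], [501, 198, 78], [504, 197, 76], [511, 200, 68], [513, 198, 68]]
185 [[502, 203, 71], [500, 197, 76], [505, 198, 71], [508, 197, 69], [512, 198, 64]]
186 [[499, 201, 70], [499, 197, 72], [501, 195, 71], [506, 196, 67], [513, 199, 59]]
187 [[499, 202, 65], [499, 198, 67], [502, 197, 66], [507, 198, 61], [511, 198, 57]]
188 [[539, 245, 3], [500, 199, 62], [501, 196, 63], [505, 196, 60], [549, 238, -2]]
189 [[537, 244, 1], [540, 243, -1], [542, 240, -2], [543, 237, -1], [545, 235, -1]]
190 [[533, 241, 1], [536, 239, -1], [539, 238, -2], [540, 234, 0], [540, 230, 1]]
191 [[532, 240, -2], [534, 238, -2], [532, 232, 3], [538, 233, -3], [537, 228, 1]]
190 [[518, 109, 89], [519, 107, 89], [522, 105, 88], [522, 102, 89], [522, 99, 91], [529, 101, 85]]
191 [[517, 109, 86], [518, 106, 87], [523, 107, 81], [525, 105, 81], [522, 99, 87], [531, 103, 77]]
192 [[517, 109, 82], [519, 108, 81], [521, 105, 81], [522
[... 191 characters left out ...]
, 71], [524, 105, 70], [522, 100, 75], [527, 100, 70]]
195 [[518, 111, 68], [518, 107, 70], [521, 107, 67], [523, 105, 67], [524, 102, 68], [566, 134, 12]]
196 [[517, 111, 65], [517, 108, 66], [522, 108, 62], [522, 104, 64], [523, 101, 65], [565, 133, 9]]
197 [[518, 112, 60], [517, 108, 62], [521, 107, 59], [553, 131, 16], [557, 131, 13], [564, 132, 6]]
198 [[534, 127, 31], [540, 128, 25], [546, 129, 19], [552, 131, 13], [558, 131, 8], [564, 133, 1]]
199 [[534, 127, 28], [541, 129, 20], [545, 129, 16], [551, 130, 10], [557, 131, 4], [563, 132, -2]]
[[282.1366313  203.9985766 ]
 [281.76170233 201.16501944]
 [281.38651475 198.3295079 ]
 [280.61071725 192.46635322]
 [280.29291013 190.06449926]]
```

>>> drive_tool(
  steps=[
    [0, 0, -0.03, 0, 0],
    [0, 0, -0.03, 0, 0],
    [0, 0, -0.01, 0, 0],
    [0, 0, 0, 0, 0],
    [0, 0, 0, 0, 0],
    [0, 0, 0, 0, 0],
    [0, 0, 0, 0, 0],
    [0, 0, 0, 0, 0],
    [0, 0, 0, 0, 0],
    [0, 0, 0, 0, 0],
  ],
)

```text
clock: 4.65
position: [520.1, 155.9, 81.8]
ee_rot: [0.995, 0.096, -0.0, 0.0]
contact_force: [0.3, -0.2, -0.3]
gripper_width: 0.2
```

```bash
python3 tips.py a2
```

```text
[520.2 155.9  81.9] -0.0 4.7 [-0.   0.6  0.2]
crop origin [223 133]
```

View pics/a2.png

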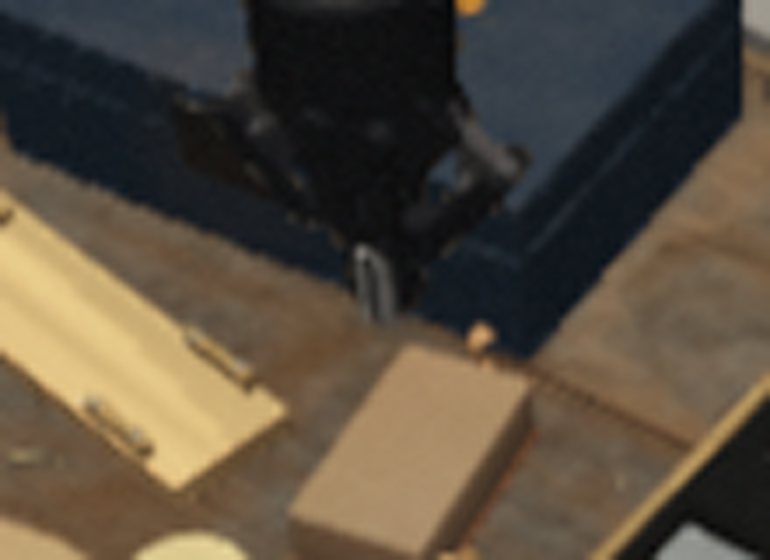

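```bash
python3 - <<'E'
from w import *
im,d=load('scene'); P=withd('scene',UV,d.ravel()).reshape(400,640,3)
for r in range(172,181):
    print(r,[P[r,c].round().astype(int).tolist() for c in (274,275,276,277,278,279)])
print(proj('scene',[[520,156,z] for z in (82,95,105,115)]))
im,d=save('top'); P=withd('top',UV,d.ravel()).reshape(400,640,3)
m=(abs(P[...,0]-520)<90)&(abs(P[...,1]-156)<90)&(P[...,2]>80)
q=P[m]; print(q[:,2].min(),np.percentile(q[:,2],[1,5,50,99]))
E
```

```text
172 [[508, 158, 140], [508, 155, 141], [510, 153, 141], [508, 148, 145], [511, 146, 144], [514, 146, 142]]
173 [[509, 160, 134], [510, 157, 136], [510, 153, 137], [509, 149, 140], [512, 148, 138], [514, 147, 137]]
174 [[506, 157, 134], [508, 156, 134], [510, 154, 133], [508, 148, 138], [513, 149, 133], [516, 149, 131]]
175 [[507, 159, 129], [506, 154, 132], [509, 153, 131], [509, 150, 133], [512, 149, 130], [513, 146, 131]]
176 [[507, 159, 125], [508, 157, 125], [509, 154, 126], [510, 151, 127], [510, 148, 128], [515, 148, 124]]
177 [[507, 160, 121], [509, 158, 121], [507, 152, 125], [509, 150, 125], [508, 146, 127], [514, 148, 122]]
178 [[593, 245, 2], [504, 154, 123], [508, 154, 120], [509, 151, 120], [511, 149, 120], [514, 148, 118]]
179 [[591, 243, 1], [592, 240, 1], [595, 239, -1], [510, 153, 114], [508, 147, 119], [514, 149, 114]]
180 [[590, 243, -3], [591, 240, -3], [591, 235, 0], [593, 233, 0], [596, 232, -2], [595, 227, 1]]
[[279.44640548 184.78770926]
 [279.01220388 181.51649089]
 [278.67273496 178.95897622]
 [278.32839905 176.36479433]]
80.58723828137977 [ 93.47504802 222.08652411 451.56352972 475.53450481]
```

>>> drive_tool(
  steps=[
    [0, 0, 0, 0, 0.085],
    [0, 0, 0, 0, 0.085],
    [0, 0, 0, 0, 0.085],
    [0, 0, 0.02, 0, 0.085],
    [0, 0, 0.03, 0, 0.085],
    [0, 0, 0.02, 0, 0.085],
    [0, 0, 0.015, 0, 0.085],
    [0, 0, 0.01, 0, 0.085],
    [0, 0, 0.003, 0, 0.085],
    [0, 0, 0, 0, 0.085],
    [0, 0, 0, 0, 0.085],
  ],
)

```text
clock: 5.85
position: [520.8, 156.3, -15.1]
ee_rot: [0.995, 0.096, 0.001, -0.0]
contact_force: [0.4, 0.3, 1.2]
gripper_width: 84.9
```

```bash
python3 tips.py a3; python3 plan.py 520 156 -24 10.9
```

```text
[520.8 156.3 -15. ] 84.9 5.9 [-0.2  0.  -0.4]
crop origin [226 156]
t 5.9 pos [520.8 156.3 -15. ] yaw 11.0 tilt z [ 0.002  0.001 -1.   ] w 84.9 F [-0.2  0.  -0.4] j [ 34.  29. -25.   0. -36.  67.]
turn about tool z: 0.10 deg ; after turn, tool shift mm: x -0.9 y 0.1 z 9.0 ; (current axes: [-0.9  0.1  9. ])
```

View pics/a3.png

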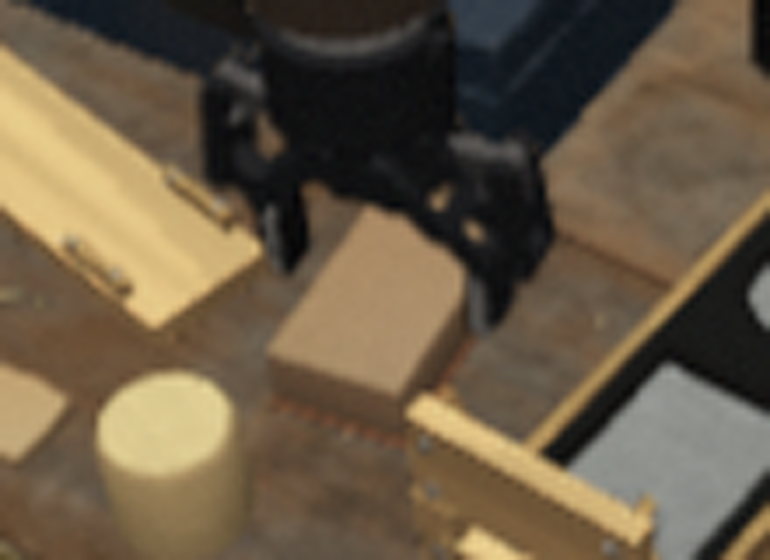

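>>> drive_tool(
  steps=[
    [-0.001, 0, 0.005, 0, 0.085],
    [0, 0, 0.004, 0, 0.085],
    [0, 0, 0, 0, 0.085],
    [0, 0, 0, 0, 0.05],
    [0, 0, 0, 0, 0.05],
    [0, 0, 0, 0, 0.05],
    [0, 0, 0, 0, 0.05],
    [0, 0, 0, 0, 0.05],
  ],
)

```text
clock: 6.7
position: [519.6, 156.0, -24.5]
ee_rot: [0.995, 0.096, 0.0, -0.0]
contact_force: [-0.2, -0.7, 3.6]
gripper_width: 61.9
```

```bash
python3 tips.py a4; python3 plan.py 501.1 11.4 80 -1.6
```

```text
[519.6 156.  -24.5] 61.7 6.75 [-0.2  1.2  3.7]
crop origin [226 159]
t 6.75 pos [519.6 156.  -24.5] yaw 11.01 tilt z [ 0.001  0.    -1.   ] w 61.7 F [-0.2  1.2  3.7] j [ 34.  30. -26.   0. -34.  67.]
turn about tool z: 12.61 deg ; after turn, tool shift mm: x -14.5 y 145.0 z -104.5 ; (current axes: [ -45.7  138.3 -104.6])
```

View pics/a4.png

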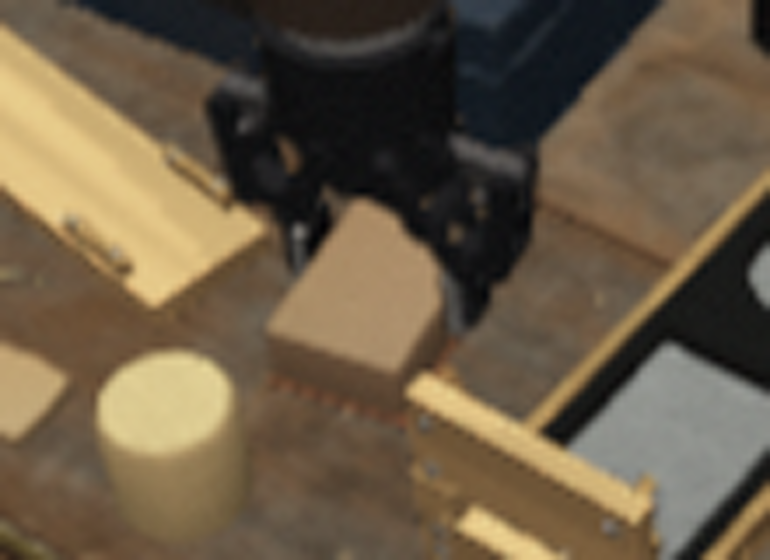

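>>> drive_tool(
  steps=[
    [0, 0, -0.01, 0, 0.05],
    [0, 0, -0.02, 0, 0.05],
    [0, 0, -0.03, 0, 0.05],
    [0, 0, -0.03, 0, 0.05],
    [0, 0, -0.03, 0, 0.05],
    [0, 0, -0.02, 0, 0.05],
    [0, 0, 0, 6.3, 0.05],
    [0, 0, 0, 6.3, 0.05],
    [-0.001, 0.012, 0, 0, 0.05],
    [-0.002, 0.018, 0, 0, 0.05],
    [-0.002, 0.02, 0, 0, 0.05],
    [-0.003, 0.025, 0, 0, 0.05],
    [-0.002, 0.025, 0, 0, 0.05],
    [-0.002, 0.02, 0, 0, 0.05],
    [-0.002, 0.015, 0, 0, 0.05],
    [-0.001, 0.01, 0, 0, 0.05],
    [0, 0, 0, 0, 0.05],
    [0, 0, 0, 0, 0.05],
  ],
)

```text
clock: 8.55
position: [500.3, 11.2, 115.2]
ee_rot: [1.0, -0.014, 0.0, -0.0]
contact_force: [-0.1, 0.3, -1.1]
gripper_width: 62.4
```

```bash
python3 plan.py 501.1 11.4 -8 -1.6; python3 - <<'E'
from w import *
im,d=save('scene'); cv2.imwrite('pics/b1.png',cv2.resize(im[90:260,230:420],None,fx=3.5,fy=3.5,interpolation=cv2.INTER_CUBIC))
P=withd('scene',UV,d.ravel()).reshape(400,640,3)
m=(abs(P[...,0]-501)<80)&(abs(P[...,1]-11)<60)&(P[...,2]>120)&(P[...,2]<260); np.save('m.npy',m)
q=P[m]; h=np.histogram(q[:,2],bins=range(120,262,5)); print(h)
E
```

```text
t 8.55 pos [500.3  11.2 115.2] yaw -1.6 tilt z [ 0.  0. -1.] w 62.4 F [-0.1  0.3 -1.1] j [ 20.  15. -24.  -0. -51.  68.]
turn about tool z: -0.00 deg ; after turn, tool shift mm: x 0.8 y -0.3 z 123.2 ; (current axes: [  0.8  -0.2 123.2])
(array([  0,   0,   0,   2,  52,  35,  48,  46,  51,  59, 447, 124,  24,
        21,  15,  30,  49,  58,  32,  55,  64,  53,  40,  39,  61,  61,
        87,  65]), array([120, 125, 130, 135, 140, 145, 150, 155, 160, 165, 170, 175, 180,
       185, 190, 195, 200, 205, 210, 215, 220, 225, 230, 235, 240, 245,
       250, 255, 260]))
```

View pics/b1.png

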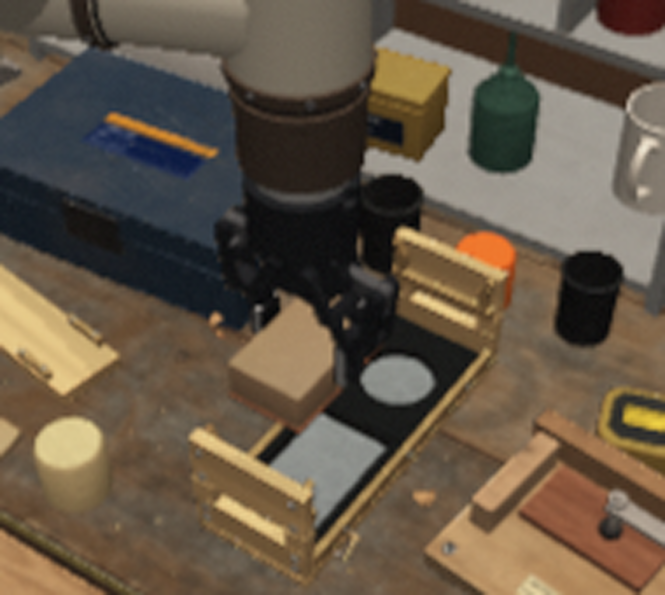

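```bash
python3 - <<'E'
from w import *
im,d=load('scene'); P=withd('scene',UV,d.ravel()).reshape(400,640,3)
m=(abs(P[...,0]-501)<80)&(abs(P[...,1]-11)<60)&(abs(P[...,2]-174)<5)
hsv=cv2.cvtColor(im,cv2.COLOR_BGR2HSV); m&=(hsv[...,1]>50)&(hsv[...,2]>90)
q=P[m]; pts=onz('scene',np.argwhere(m)[:,::-1],174)[:,:2]
print(m.sum(),pts.mean(0)); r=cv2.minAreaRect(pts.astype(np.float32)); print(r); print(cv2.boxPoints(r).round(0))
E
```

```text
539 [479.47168193  12.57433611]
((493.7101135253906, 11.294479370117188), (103.14762115478516, 63.01625442504883), 2.508854389190674)
[[441.  41.]
 [444. -22.]
 [547. -18.]
 [544.  45.]]
```

>>> drive_tool(
  steps=[
    [0.001, 0, 0.02, 0, 0.05],
    [0, 0, 0.03, 0, 0.05],
    [0, 0, 0.03, 0, 0.05],
    [0, 0, 0.02, 0, 0.05],
    [0, 0, 0.01, 0, 0.05],
    [0, 0, 0, 0, 0.05],
    [0, 0, 0, 0, 0.05],
    [0, 0, 0, 0, 0.05],
  ],
)

```text
clock: 9.4
position: [502.3, 11.6, 6.3]
ee_rot: [1.0, -0.014, 0.001, -0.0]
contact_force: [0.7, 0.4, -1.0]
gripper_width: 62.2
```

```bash
python3 plan.py 501.1 11.4 -9 -1.6; python3 tips.py b2;  python3 - <<'E'
from h import *
im,d=save('top'); cv2.imwrite('pics/b2t.png',cv2.resize(im[150:260,270:370],None,fx=5.4,fy=5.4,interpolation=cv2.INTER_CUBIC))
E
```

```text
t 9.4 pos [502.3  11.6   6.3] yaw -1.57 tilt z [ 0.003  0.001 -1.   ] w 62.2 F [ 0.7  0.4 -1. ] j [ 20.  24. -30.   0. -36.  69.]
turn about tool z: 0.03 deg ; after turn, tool shift mm: x -1.2 y 0.3 z 15.3 ; (current axes: [-1.2  0.3 15.3])
[502.2  11.6   6.3] 62.2 9.45 [ 0.  -0.5 -1.2]
crop origin [263 176]
```

View pics/b2.png

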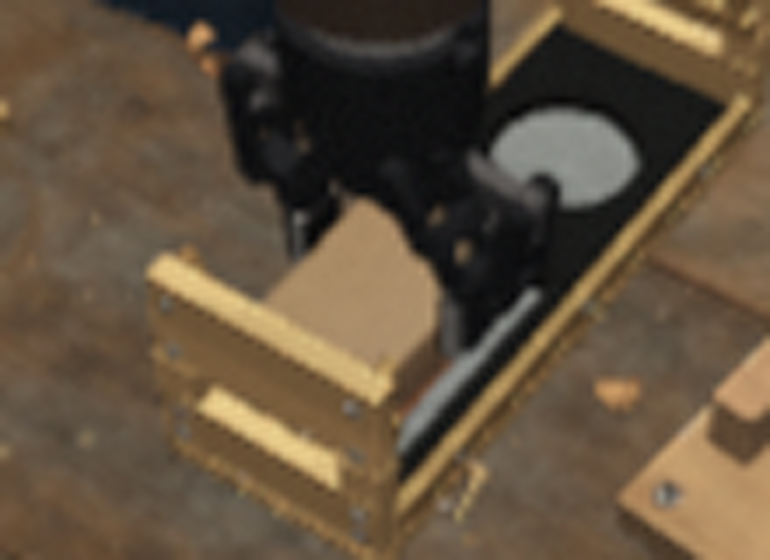

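View pics/b2t.png

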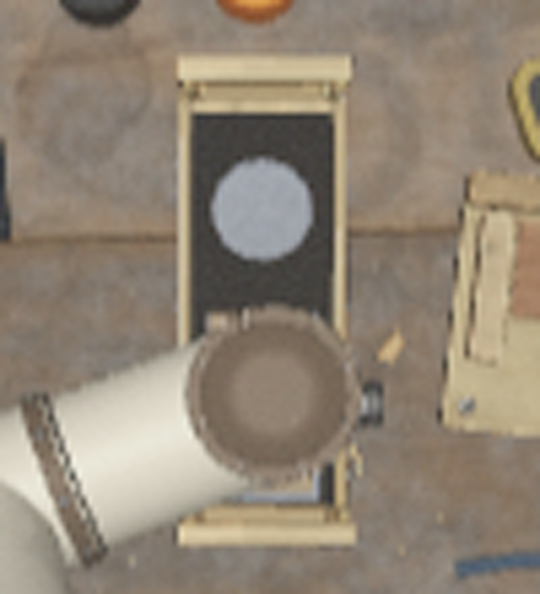

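>>> drive_tool(
  steps=[
    [-0.001, 0, 0.004, 0, 0.05],
    [0, 0, 0.004, 0, 0.05],
    [0, 0, 0.003, 0, 0.05],
    [0, 0, 0.003, 0, 0.05],
    [0, 0, 0.001, 0, 0.05],
    [0, 0, 0, 0, 0.05],
    [0, 0, 0, 0, 0.05],
  ],
)

```text
clock: 10.2
position: [500.1, 11.1, -8.6]
ee_rot: [1.0, -0.014, -0.0, 0.0]
contact_force: [-4.0, 1.0, 12.2]
gripper_width: 61.7
```

```bash
python3 plan.py 501.1 11.4 -9 -1.6; python3 tips.py b3
```

```text
t 10.2 pos [500.1  11.1  -8.6] yaw -1.58 tilt z [-0. -0. -1.] w 61.7 F [-4.   1.  12.2] j [ 20.  25. -31.   0. -34.  68.]
turn about tool z: 0.02 deg ; after turn, tool shift mm: x 1.0 y -0.3 z 0.4 ; (current axes: [ 1.  -0.3  0.4])
[500.   11.1  -8.6] 62.0 10.25 [-3.6  1.6 11.7]
crop origin [263 180]
```

View pics/b3.png

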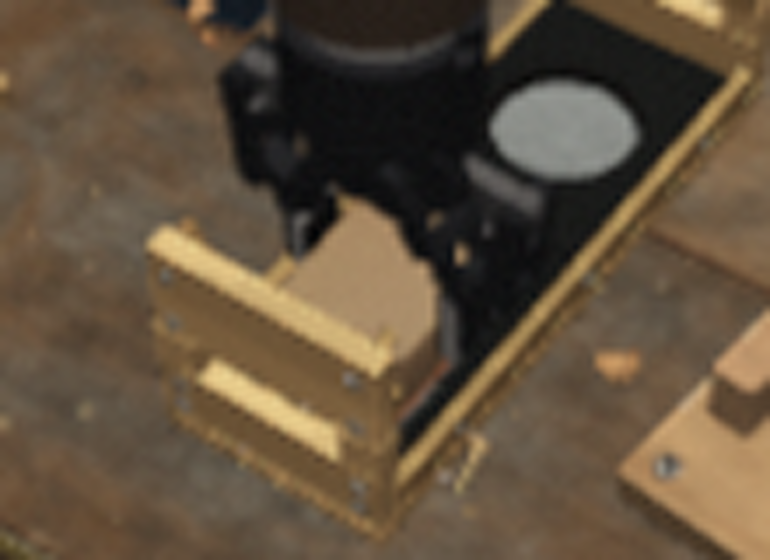

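>>> drive_tool(
  steps=[
    [0, 0, 0, 0, 0.085],
    [0, 0, 0, 0, 0.085],
    [0, 0, 0, 0, 0.085],
    [0, 0, -0.02, 0, 0.085],
    [0, 0, -0.03, 0, 0.085],
    [0, 0, -0.035, 0, 0.085],
    [0, 0, -0.035, 0, 0.085],
    [0, 0, -0.02, 0, 0.085],
    [-0.01, -0.03, 0, 0, 0.085],
    [-0.02, -0.04, 0, 0, 0.085],
    [-0.02, -0.04, 0, 0, 0.085],
    [-0.025, -0.03, 0, 0, 0.085],
    [-0.02, -0.015, 0, 0, 0.085],
    [0, 0, 0, 0, 0.085],
    [0, 0, 0, 0, 0.085],
  ],
)

```text
clock: 11.75
position: [409.4, 169.1, 130.1]
ee_rot: [1.0, -0.013, 0.0, 0.0]
contact_force: [0.5, 0.8, 1.0]
gripper_width: 85.0
```

```bash
python3 plan.py 399.5 170.3 30 -1.6; cat > chk.py <<'E'
from w import *
import sys
for n in ('top','scene'):
    im,d=save(n); P=withd(n,UV,d.ravel()).reshape(400,640,3)
    hsv=cv2.cvtColor(im,cv2.COLOR_BGR2HSV)
    m=(abs(P[...,0]-501)<62)&(abs(P[...,1]-11)<36)&(P[...,2]>35)&(P[...,2]<75)&(hsv[...,1]>40)
    q=P[m]; A=np.c_[q[:,:2]-[501,11],np.ones(len(q))]; c=np.linalg.lstsq(A,q[:,2],rcond=None)[0]
    r=cv2.minAreaRect(onz(n,np.argwhere(m)[:,::-1],50)[:,:2].astype(np.float32))
    print(n,m.sum(),'z med',np.median(q[:,2]),'slopes deg',np.degrees(c[:2]),'rect',r)
im,d=load('top'); cv2.imwrite('pics/%s.png'%sys.argv[1],cv2.resize(im[150:260,270:370],None,fx=5.4,fy=5.4,interpolation=cv2.INTER_CUBIC))
E
python3 chk.py c1
```

```text
t 11.75 pos [409.4 169.1 130.1] yaw -1.52 tilt z [ 0. -0. -1.] w 85.0 F [0.5 0.8 1. ] j [ 44.   8. -30.   0. -52.  45.]
turn about tool z: 0.08 deg ; after turn, tool shift mm: x -9.9 y -0.9 z 100.1 ; (current axes: [ -9.9  -1.  100.1])
top 603 z med 49.73765720747633 slopes deg [-0.10383337 -0.05797226] rect ((500.50091552734375, 12.007810592651367), (59.16846466064453, 104.81277465820312), 88.44707489013672)
scene 602 z med 50.15622750159565 slopes deg [0.01673351 3.78063066] rect ((504.7745666503906, 6.612409591674805), (66.5794448852539, 97.62386322021484), 87.12422943115234)
```

View pics/c1.png

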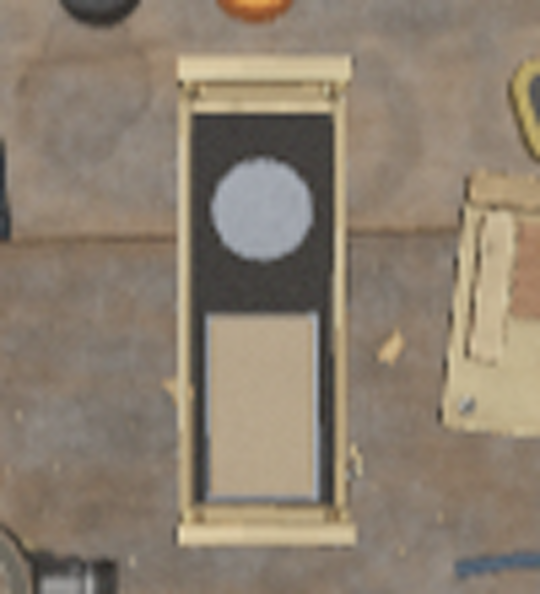

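>>> drive_tool(
  steps=[
    [-0.005, -0.001, 0.02, 0, 0.085],
    [-0.005, 0, 0.03, 0, 0.085],
    [0, 0, 0.03, 0, 0.085],
    [0, 0, 0.03, 0, 0.085],
    [0, 0, 0.02, 0, 0.085],
    [0, 0, 0.008, 0, 0.085],
    [0, 0, 0, 0, 0.085],
    [0, 0, 0, 0, 0.085],
  ],
)

```text
clock: 12.65
position: [400.5, 170.3, -7.3]
ee_rot: [1.0, -0.014, 0.001, -0.0]
contact_force: [-0.0, 0.7, 0.2]
gripper_width: 84.9
```

```bash
python3 plan.py 399.5 170.3 -8 -1.6; python3 tips.py d1
```

```text
t 12.65 pos [400.5 170.3  -7.3] yaw -1.64 tilt z [ 0.001  0.001 -1.   ] w 84.9 F [-0.   0.7  0.2] j [ 45.  21. -40.   0. -29.  44.]
turn about tool z: -0.04 deg ; after turn, tool shift mm: x -1.0 y 0.0 z 0.7 ; (current axes: [-1.   0.   0.7])
[400.5 170.5  -7. ] 85.1 12.7 [ 0.2 -0.2 -0.6]
crop origin [195 179]
```

View pics/d1.png

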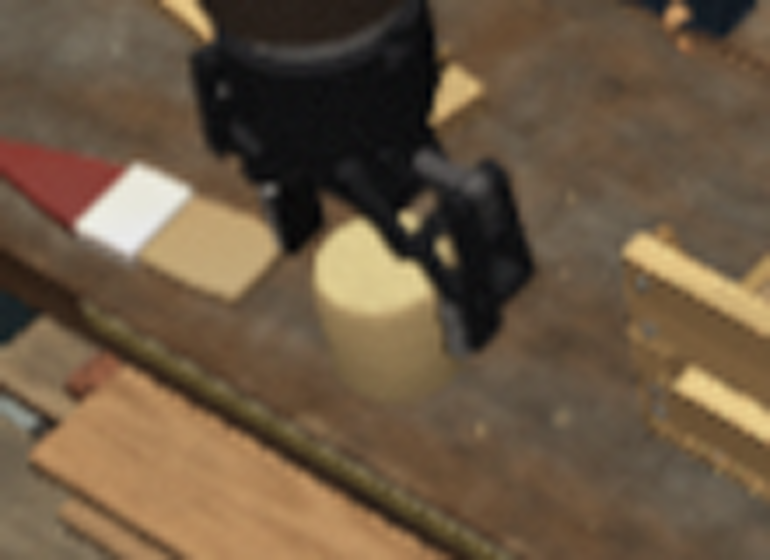

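>>> drive_tool(
  steps=[
    [-0.001, 0, 0.002, 0, 0.085],
    [0, 0, 0, 0, 0.045],
    [0, 0, 0, 0, 0.045],
    [0, 0, 0, 0, 0.045],
    [0, 0, 0, 0, 0.045],
    [0, 0, 0, 0, 0.045],
    [0, 0, 0, 0, 0.045],
  ],
)

```text
clock: 13.4
position: [398.9, 170.4, -9.1]
ee_rot: [1.0, -0.014, 0.0, -0.0]
contact_force: [-0.9, -0.8, 5.4]
gripper_width: 54.6
```

```bash
python3 plan.py 624.8 7.7 130 -1.6
```

```text
t 13.4 pos [398.9 170.4  -9.1] yaw -1.57 tilt z [ 0.001  0.    -1.   ] w 54.6 F [-0.9 -0.8  5.4] j [ 45.  21. -40.   0. -29.  44.]
turn about tool z: 0.03 deg ; after turn, tool shift mm: x 230.4 y 156.3 z -139.1 ; (current axes: [ 230.4  156.4 -139. ])
```

>>> drive_tool(
  steps=[
    [0, 0, -0.01, 0, 0.045],
    [0, 0, -0.03, 0, 0.045],
    [0, 0, -0.035, 0, 0.045],
    [0, 0, -0.035, 0, 0.045],
    [0, 0, -0.03, 0, 0.045],
    [0.01, 0.006, 0, 0, 0.045],
    [0.02, 0.015, 0, 0, 0.045],
    [0.03, 0.02, 0, 0, 0.045],
    [0.03, 0.02, 0, 0, 0.045],
    [0.03, 0.02, 0, 0, 0.045],
    [0.03, 0.02, 0, 0, 0.045],
    [0.03, 0.02, 0, 0, 0.045],
    [0.025, 0.016, 0, 0, 0.045],
    [0.015, 0.012, 0, 0, 0.045],
    [0.0105, 0.0075, 0, 0, 0.045],
    [0, 0, 0, 0, 0.045],
    [0, 0, 0, 0, 0.045],
  ],
)

```text
clock: 15.1
position: [623.7, 7.2, 129.2]
ee_rot: [1.0, -0.014, -0.001, 0.0]
contact_force: [-0.7, -0.5, -1.7]
gripper_width: 54.9
```

```bash
python3 plan.py 625 7.8 20 -1.6; python3 tips.py e1;  python3 - <<'E'
from w import *
im,d=load('scene'); P=withd('scene',UV,d.ravel()).reshape(400,640,3)
hsv=cv2.cvtColor(im,cv2.COLOR_BGR2HSV)
m=(abs(P[...,0]-625)<45)&(abs(P[...,1]-8)<45)&(P[...,2]>120)&(P[...,2]<230)&(hsv[...,2]>90)&(hsv[...,1]>40)
print(m.sum(),np.histogram(P[m][:,2],bins=range(120,230,5)))
E
```

```text
t 15.1 pos [623.7   7.2 129.2] yaw -1.63 tilt z [-0.002  0.    -1.   ] w 54.9 F [-0.7 -0.5 -1.7] j [ 15.  25.  -5.  -0. -60.  73.]
turn about tool z: -0.03 deg ; after turn, tool shift mm: x 1.3 y -0.7 z 109.2 ; (current axes: [  1.6  -0.7 109.2])
[623.6   7.5 129.6] 54.3 15.15 [-0.4 -0.1 -1.5]
crop origin [289 119]
458 (array([  0,   0,   0,   2,  29,  27,  23,  31,  22,  25,  24,  27,  25,
        32, 179,   4,   1,   1,   2,   1,   1]), array([120, 125, 130, 135, 140, 145, 150, 155, 160, 165, 170, 175, 180,
       185, 190, 195, 200, 205, 210, 215, 220, 225]))
```

View pics/e1.png

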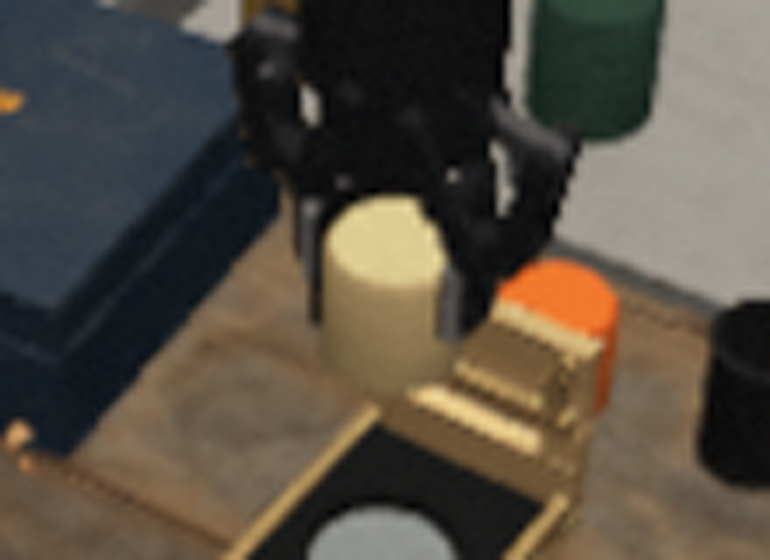

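>>> drive_tool(
  steps=[
    [0.001, -0.0005, 0.02, 0, 0.045],
    [0, 0, 0.03, 0, 0.045],
    [0, 0, 0.03, 0, 0.045],
    [0, 0, 0.018, 0, 0.045],
    [0, 0, 0.01, 0, 0.045],
    [0, 0, 0, 0, 0.045],
    [0, 0, 0, 0, 0.045],
    [0, 0, 0, 0, 0.045],
  ],
)

```text
clock: 15.95
position: [626.7, 8.1, 23.7]
ee_rot: [1.0, -0.014, 0.001, -0.0]
contact_force: [0.1, 0.0, -2.5]
gripper_width: 54.8
```

```bash
python3 plan.py 625 7.8 7.5 -1.6; python3 tips.py e2
```

```text
t 15.95 pos [626.7   8.1  23.7] yaw -1.57 tilt z [ 0.003  0.001 -1.   ] w 54.8 F [ 0.1  0.  -2.5] j [ 16.  32. -11.   0. -47.  73.]
turn about tool z: 0.03 deg ; after turn, tool shift mm: x -1.7 y 0.3 z 16.2 ; (current axes: [-1.7  0.3 16.2])
[626.6   8.   23.7] 54.3 16.0 [-0.3  0.  -2.3]
crop origin [288 145]
```

View pics/e2.png

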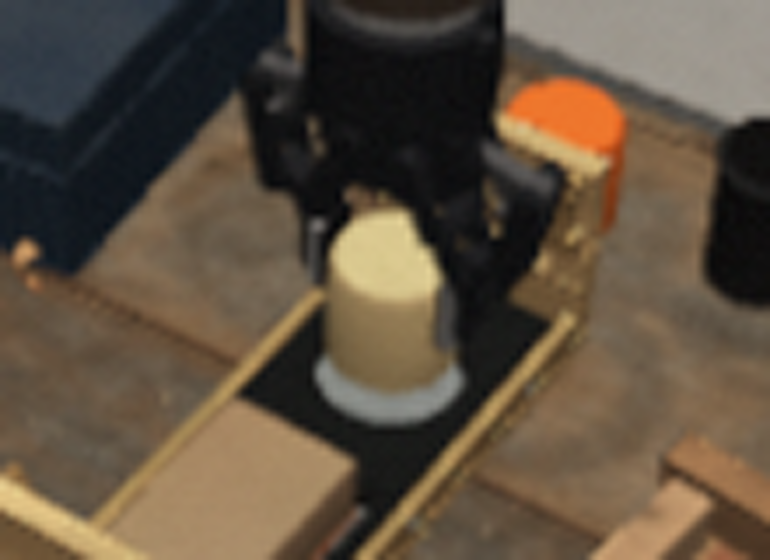

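>>> drive_tool(
  steps=[
    [-0.001, 0, 0.004, 0, 0.045],
    [0, 0, 0.004, 0, 0.045],
    [0, 0, 0.004, 0, 0.045],
    [0, 0, 0.003, 0, 0.045],
    [0, 0, 0.001, 0, 0.045],
    [0, 0, 0, 0, 0.045],
    [0, 0, 0, 0, 0.045],
  ],
)

```text
clock: 16.7
position: [624.4, 7.6, 7.0]
ee_rot: [1.0, -0.014, -0.0, 0.0]
contact_force: [-3.2, 0.5, 6.2]
gripper_width: 54.7
```

```bash
python3 plan.py 625 7.8 7.5 -1.6; python3 tips.py e3
```

```text
t 16.7 pos [624.4   7.6   7. ] yaw -1.58 tilt z [-0. -0. -1.] w 54.7 F [-3.2  0.5  6.2] j [ 16.  33. -12.   0. -45.  73.]
turn about tool z: 0.02 deg ; after turn, tool shift mm: x 0.6 y -0.2 z -0.5 ; (current axes: [ 0.6 -0.2 -0.5])
[624.4   7.6   7. ] 54.6 16.75 [-3.5  1.2  5.3]
crop origin [287 150]
```

View pics/e3.png

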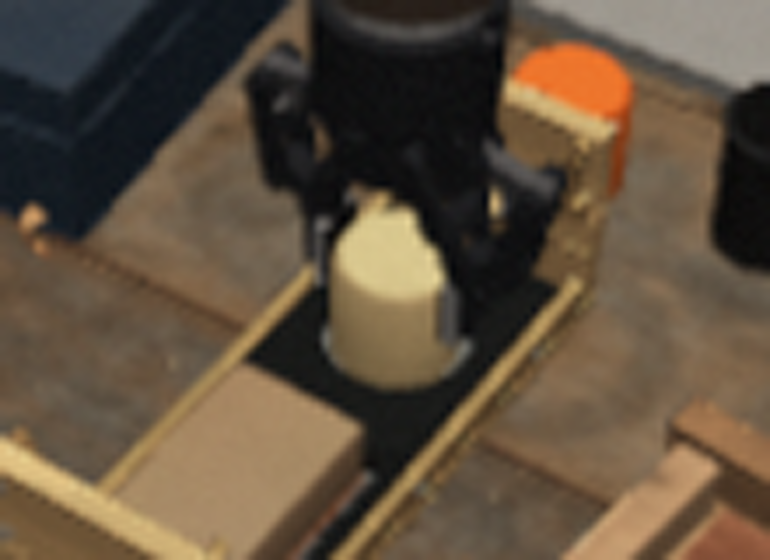

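>>> drive_tool(
  steps=[
    [0, 0, 0, 0, 0.085],
    [0, 0, 0, 0, 0.085],
    [0, 0, 0, 0, 0.085],
    [0, 0, -0.02, 0, 0.085],
    [0, 0, -0.03, 0, 0.085],
    [0, 0, -0.035, 0, 0.085],
    [0, 0, -0.035, 0, 0.085],
    [0, 0, -0.02, 0, 0.085],
    [0, 0, 0, 0, 0.085],
  ],
)

```text
clock: 17.65
position: [627.1, 8.0, 150.1]
ee_rot: [1.0, -0.014, 0.004, -0.001]
contact_force: [0.0, -0.3, 0.8]
gripper_width: 85.0
```

```bash
python3 plan.py 510.5 355.5 30 80.3
```

```text
t 17.65 pos [627.1   8.  150.1] yaw -1.58 tilt z [ 0.008  0.001 -1.   ] w 85.0 F [ 0.  -0.3  0.8] j [ 16.  24.  -4.   0. -62.  73.]
turn about tool z: -81.88 deg ; after turn, tool shift mm: x 322.9 y -173.5 z 120.1 ; (current axes: [-127.1 -344.   119.5])
```

>>> drive_tool(
  steps=[
    [-0.008, -0.02, 0, 0, 0.08],
    [-0.011, -0.03, 0, 0, 0.08],
    [-0.013, -0.036, 0, 0, 0.08],
    [-0.013, -0.036, 0, 0, 0.08],
    [-0.013, -0.036, 0, 0, 0.08],
    [-0.013, -0.036, 0, 0, 0.08],
    [-0.013, -0.036, 0, 0, 0.08],
    [-0.013, -0.036, 0, 0, 0.08],
    [-0.013, -0.034, 0, 0, 0.08],
    [-0.01, -0.026, 0, 0, 0.08],
    [-0.007, -0.018, 0, 0, 0.08],
    [0, 0, 0, -8.2, 0.08],
    [0, 0, 0, -8.2, 0.08],
    [0, 0, 0, -8.2, 0.08],
    [0, 0, 0, -8.2, 0.08],
    [0, 0, 0, -8.2, 0.08],
    [0, 0, 0, -8.2, 0.08],
    [0, 0, 0, -8.2, 0.08],
    [0, 0, 0, -8.2, 0.08],
    [0, 0, 0, -8.2, 0.08],
  ],
)

```text
clock: 19.65
position: [507.1, 354.5, 145.0]
ee_rot: [0.807, 0.591, -0.001, 0.0]
contact_force: [0.0, -0.7, 0.2]
gripper_width: 80.0
```

>>> drive_tool(
  steps=[
    [0, 0, 0, -8.1, 0.08],
    [0, 0, 0, 0, 0.08],
  ],
)

```text
clock: 19.85
position: [507.2, 354.5, 145.1]
ee_rot: [0.765, 0.644, -0.001, 0.0]
contact_force: [-0.9, -0.3, 0.3]
gripper_width: 80.0
```

```bash
python3 plan.py 510.5 355.5 0 80.3; python3 - <<'E'
from w import *
for n in('top','scene'):
    im,d=save(n); P=withd(n,UV,d.ravel()).reshape(400,640,3)
    hsv=cv2.cvtColor(im,cv2.COLOR_BGR2HSV)
    m=(abs(P[...,0]-625)<45)&(abs(P[...,1]-8)<40)&(P[...,2]>45)&(P[...,2]<100)
    q=P[m]; print(n,m.sum(),np.median(q[:,2]),onz(n,np.argwhere(m&(P[...,2]>66))[:,::-1],71).mean(0))
cv2.imwrite('pics/f1.png',cv2.resize(load('top')[0][150:260,270:370],None,fx=5.4,fy=5.4,interpolation=cv2.INTER_CUBIC))
E
```

```text
t 19.85 pos [507.2 354.5 145.1] yaw 80.24 tilt z [-0.001 -0.001 -1.   ] w 80.0 F [-0.9 -0.3  0.3] j [ 50.  24.  -5.  -0. -61. 120.]
turn about tool z: -0.06 deg ; after turn, tool shift mm: x 1.5 y 3.1 z 145.1 ; (current axes: [  1.7   3.3 145.1])
top 236 69.5550638377 [623.23641355   9.40486714  71.        ]
scene 311 69.40241103231563 [620.6772763    6.17229845  71.        ]
```

View pics/f1.png

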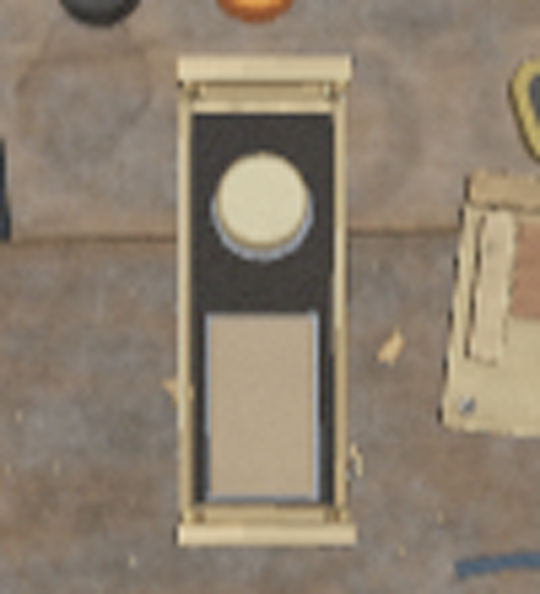

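```bash
python3 - <<'E'
from w import *
print('toolbox front edge', onz('top',[[178,201],[215,197.5],[270,193]],90).round(0))
print('ends outer', onz('top',[[318.5,160.3],[318.5,250.9]],108).round(1))
im,d=load('top'); P=withd('top',UV,d.ravel()).reshape(400,640,3)
for c in (312,318,324):
    print(c,[(r,*P[r,c,[0,2]].round(0).astype(int)) for r in list(range(159,174))+list(range(240,254))])
m=(P[...,0]>550)&(P[...,0]<620)&(abs(P[...,1]-355)<70)&(P[...,2]>60)&(P[...,2]<110)
print('toolbox min x',P[m][:,0].min() if m.any() else None)
E
```

```text
toolbox front edge [[589. 457.  90.]
 [597. 340.  90.]
 [606. 164.  90.]]
ends outer [[705.1   5.7 108. ]
 [417.9  13.8 108. ]]
312 [(159, np.int64(727), np.int64(2)), (160, np.int64(724), np.int64(-2)), (161, np.int64(703), np.int64(110)), (162, np.int64(701), np.int64(105)), (163, np.int64(697), np.int64(110)), (164, np.int64(694), np.int64(107)), (165, np.int64(692), np.int64(98)), (166, np.int64(692), np.int64(73)), (167, np.int64(689), np.int64(71)), (168, np.int64(685), np.int64(77)), (169, np.int64(691), np.int64(9)), (170, np.int64(688), np.int64(12)), (171, np.int64(682), np.int64(26)), (172, np.int64(679), np.int64(28)), (173, np.int64(676), np.int64(24)), (240, np.int64(472), np.int64(1594)), (241, np.int64(449), np.int64(53)), (242, np.int64(445), np.int64(21)), (243, np.int64(442), np.int64(27)), (244, np.int64(438), np.int64(4)), (245, np.int64(436), np.int64(73)), (246, np.int64(433), np.int64(75)), (247, np.int64(430), np.int64(101)), (248, np.int64(427), np.int64(102)), (249, np.int64(424), np.int64(104)), (250, np.int64(421), np.int64(109)), (251, np.int64(414), np.
[... 1518 characters left out ...]
(691), np.int64(7)), (170, np.int64(686), np.int64(18)), (171, np.int64(681), np.int64(28)), (172, np.int64(678), np.int64(24)), (173, np.int64(675), np.int64(24)), (240, np.int64(451), np.int64(53)), (241, np.int64(447), np.int64(48)), (242, np.int64(444), np.int64(16)), (243, np.int64(441), np.int64(26)), (244, np.int64(437), np.int64(5)), (245, np.int64(435), np.int64(73)), (246, np.int64(432), np.int64(76)), (247, np.int64(430), np.int64(106)), (248, np.int64(426), np.int64(104)), (249, np.int64(423), np.int64(105)), (250, np.int64(420), np.int64(109)), (251, np.int64(413), np.int64(1)), (252, np.int64(410), np.int64(1)), (253, np.int64(407), np.int64(3))]
toolbox min x 590.5477733078127
```

>>> drive_tool(
  steps=[
    [0.0015, 0.003, 0.02, 0, 0.08],
    [0, 0, 0.03, 0, 0.08],
    [0, 0, 0.035, 0, 0.08],
    [0, 0, 0.035, 0, 0.08],
    [0, 0, 0.025, 0, 0.08],
    [0, 0, 0.015, 0, 0.08],
    [0, 0, 0.005, 0, 0.08],
    [0, 0, 0, 0, 0.08],
    [0, 0, 0, 0, 0.08],
  ],
)

```text
clock: 20.85
position: [511.1, 356.7, -18.0]
ee_rot: [0.765, 0.645, 0.001, -0.0]
contact_force: [-0.9, -0.3, 0.1]
gripper_width: 79.9
```

```bash
python3 plan.py 510.5 355.5 -32 80.3; python3 tips.py g1
```

```text
t 20.85 pos [511.1 356.7 -18. ] yaw 80.27 tilt z [ 0.001  0.001 -1.   ] w 79.9 F [-0.9 -0.3  0.1] j [ 50.  35. -14.   0. -42. 120.]
turn about tool z: -0.03 deg ; after turn, tool shift mm: x -1.3 y -0.4 z 14.0 ; (current axes: [-1.3 -0.5 14. ])
[511.2 356.8 -17.6] 79.9 20.9 [-0.6 -1.  -0.1]
crop origin [175 133]
```

View pics/g1.png

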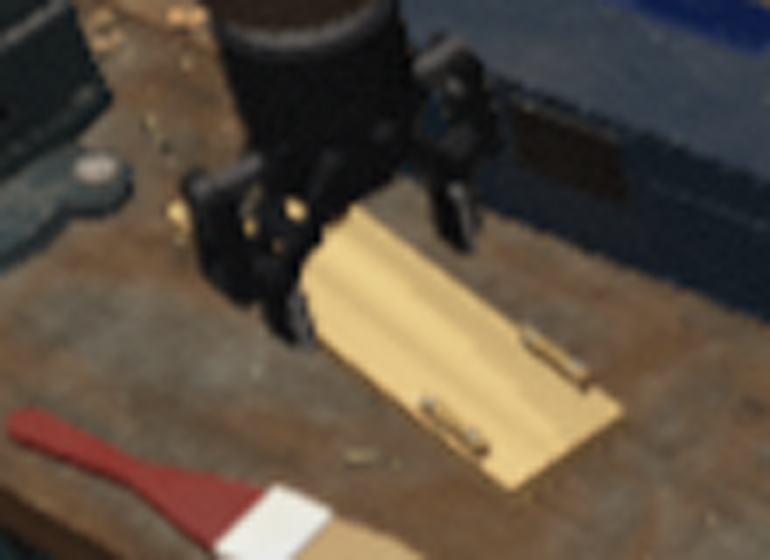

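>>> drive_tool(
  steps=[
    [-0.001, -0.0005, 0.006, 0, 0.08],
    [0, 0, 0.005, 0, 0.08],
    [0, 0, 0.003, 0, 0.08],
    [0, 0, 0, 0, 0.08],
    [0, 0, 0, 0, 0.08],
  ],
)

```text
clock: 21.4
position: [509.9, 355.2, -33.0]
ee_rot: [0.764, 0.645, -0.0, 0.0]
contact_force: [0.4, 0.3, -0.3]
gripper_width: 80.0
```

```bash
python3 plan.py 510.5 355.5 -32 80.3; python3 tips.py g2
```

```text
t 21.4 pos [509.9 355.2 -33. ] yaw 80.3 tilt z [-0. -0. -1.] w 80.0 F [ 0.4  0.3 -0.3] j [ 50.  36. -14.   0. -40. 121.]
turn about tool z: -0.00 deg ; after turn, tool shift mm: x 0.4 y 0.6 z -1.0 ; (current axes: [ 0.4  0.6 -1. ])
[509.9 355.3 -32.9] 80.2 21.45 [ 0.4 -1.2  0.3]
crop origin [175 137]
```

View pics/g2.png

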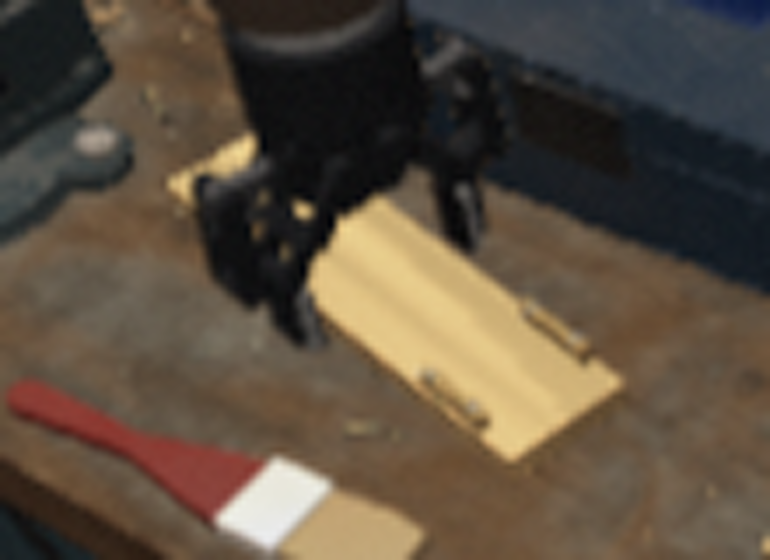

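Looks right; close.

>>> drive_tool(
  steps=[
    [0, 0, 0, 0, 0.07],
    [0, 0, 0, 0, 0.05],
    [0, 0, 0, 0, 0.05],
    [0, 0, 0, 0, 0.05],
    [0, 0, 0, 0, 0.05],
    [0, 0, 0, 0, 0.05],
  ],
)

```text
clock: 22.05
position: [510.4, 355.7, -32.0]
ee_rot: [0.764, 0.645, 0.001, -0.0]
contact_force: [0.7, 1.1, 5.6]
gripper_width: 62.2
```

```bash
python3 plan.py 562.4 9.6 130 -1.6; python3 tips.py g3
```

```text
t 22.05 pos [510.4 355.7 -32. ] yaw 80.32 tilt z [ 0.001  0.001 -1.   ] w 62.2 F [0.7 1.1 5.6] j [ 50.  36. -14.   0. -40. 121.]
turn about tool z: 81.92 deg ; after turn, tool shift mm: x 61.7 y 344.5 z -162.0 ; (current axes: [-332.3  109.7 -162.3])
[510.3 355.7 -32.1] 62.2 22.1 [-0.3 -0.   5. ]
crop origin [175 136]
```

View pics/g3.png

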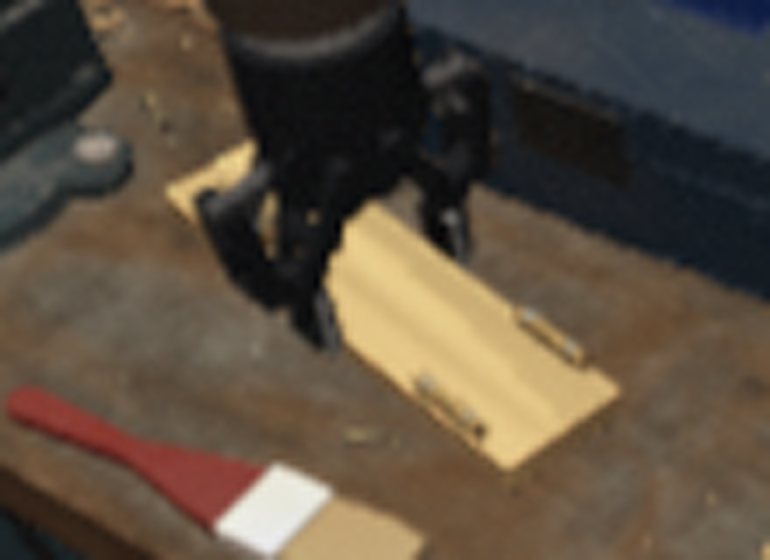

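>>> drive_tool(
  steps=[
    [0, 0, -0.008, 0, 0.05],
    [0, 0, -0.015, 0, 0.05],
    [0, 0, -0.025, 0, 0.05],
    [0, 0, -0.03, 0, 0.05],
    [0, 0, -0.03, 0, 0.05],
    [0, 0, -0.03, 0, 0.05],
    [0, 0, -0.022, 0, 0.05],
    [0, 0, -0.01, 0, 0.05],
    [0, 0, 0, 0, 0.05],
    [0, 0, 0, 0, 0.05],
  ],
)

```text
clock: 23.1
position: [508.8, 354.5, 135.4]
ee_rot: [0.765, 0.645, -0.002, -0.0]
contact_force: [0.7, -0.8, -2.7]
gripper_width: 62.5
```

```bash
python3 tips.py g4; python3 - <<'E'
from w import *
for n in('scene',):
    im,d=load(n); P=withd(n,UV,d.ravel()).reshape(400,640,3)
    hsv=cv2.cvtColor(im,cv2.COLOR_BGR2HSV)
    m=(abs(P[...,0]-510)<60)&(abs(P[...,1]-355)<140)&(P[...,2]>120)&(P[...,2]<190)&(hsv[...,1]>50)&(hsv[...,2]>120)
    q=P[m]; A=np.c_[q[:,:2]-[510,355],np.ones(len(q))]
    for _ in range(4):
        c=np.linalg.lstsq(A,q[:,2],rcond=None)[0]; k=abs(A@c-q[:,2])<4; A=A[k];q=q[k]
    print(len(q),c[2],np.degrees(c[:2]))
E
```

```text
[508.8 354.3 135.1] 62.4 23.15 [ 0.1  0.4 -2.2]
crop origin [164  95]
859 182.99695679484816 [-0.32871378 -0.23465851]
```

View pics/g4.png

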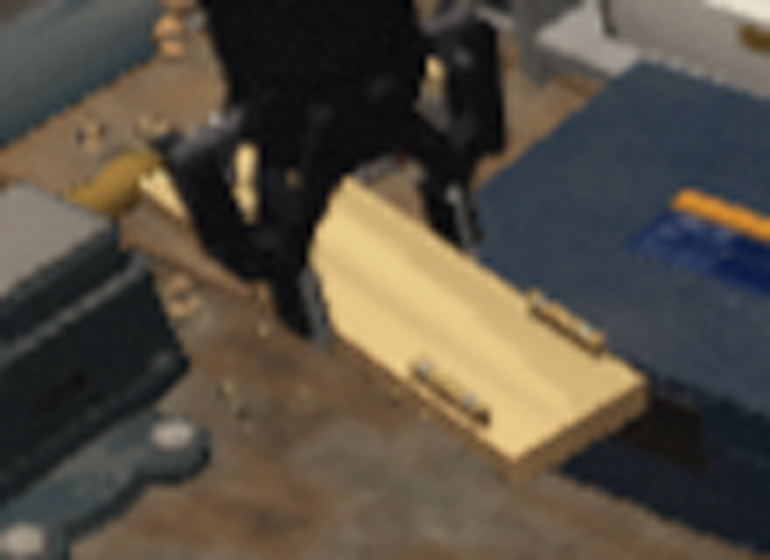

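>>> drive_tool(
  steps=[
    [-0.01, 0.003, 0, 0, 0.05],
    [-0.016, 0.005, 0, 0, 0.05],
    [-0.024, 0.008, 0, 0, 0.05],
    [-0.028, 0.01, 0, 0, 0.05],
    [-0.03, 0.01, 0, 0, 0.05],
    [-0.03, 0.01, 0, 0, 0.05],
    [-0.03, 0.01, 0, 0, 0.05],
    [-0.03, 0.01, 0, 0, 0.05],
    [-0.03, 0.01, 0, 0, 0.05],
    [-0.03, 0.01, 0, 0, 0.05],
    [-0.028, 0.01, 0, 0, 0.05],
    [-0.022, 0.007, 0, 0, 0.05],
    [-0.014, 0.005, 0, 0, 0.05],
    [-0.01, 0.003, 0, 0, 0.05],
    [0, 0, 0, 3, 0.05],
    [0, 0, 0, 5.5, 0.05],
    [0, 0, 0, 7, 0.05],
    [0, 0, 0, 8, 0.05],
    [0, 0, 0, 8, 0.05],
    [0, 0, 0, 8, 0.05],
  ],
)

```text
clock: 25.15
position: [563.0, 9.4, 136.9]
ee_rot: [0.938, 0.346, -0.0, -0.0]
contact_force: [0.6, 0.2, -3.0]
gripper_width: 62.0
```

>>> drive_tool(
  steps=[
    [0, 0, 0, 8, 0.05],
    [0, 0, 0, 8, 0.05],
    [0, 0, 0, 8, 0.05],
    [0, 0, 0, 7, 0.05],
    [0, 0, 0, 6, 0.05],
    [0, 0, 0, 3.5, 0.05],
    [0, 0, 0, 2, 0.05],
    [0, 0, 0, 0, 0.05],
    [0, 0, 0, 0, 0.05],
  ],
)

```text
clock: 26.05
position: [563.1, 9.4, 137.0]
ee_rot: [1.0, -0.014, -0.0, 0.0]
contact_force: [-0.6, 0.3, -1.7]
gripper_width: 62.1
```

```bash
python3 plan.py 562.4 9.6 60 -1.6; python3 - <<'E'
from w import *
for n in('top','scene'):
    im,d=save(n); P=withd(n,UV,d.ravel()).reshape(400,640,3)
    hsv=cv2.cvtColor(im,cv2.COLOR_BGR2HSV)
    m=(abs(P[...,0]-562)<140)&(abs(P[...,1]-10)<60)&(P[...,2]>155)&(P[...,2]<200)&(hsv[...,1]>30)&(hsv[...,2]>110)
    q=P[m]; A=np.c_[q[:,:2]-[562,10],np.ones(len(q))]
    for _ in range(5):
        c=np.linalg.lstsq(A,q[:,2],rcond=None)[0]; k=abs(A@c-q[:,2])<4; A=A[k];q=q[k]
    print(n,len(q),c[2],np.degrees(c[:2]))
    r=cv2.minAreaRect(onz(n,np.argwhere(m&(abs(P[...,2]-c[2])<6))[:,::-1],c[2])[:,:2].astype(np.float32)); print(r); print(cv2.boxPoints(r).round(1).tolist())
    a=proj(n,[[562,10,150]])[0].astype(int)
    cv2.imwrite('pics/h1%s.png'%n,cv2.resize(im[a[1]-75:a[1]+75,a[0]-85:a[0]+85],None,fx=4,fy=4,interpolation=cv2.INTER_CUBIC))
E
```

```text
t 26.05 pos [563.1   9.4 137. ] yaw -1.64 tilt z [-0. -0. -1.] w 62.1 F [-0.6  0.3 -1.7] j [ 17.  19. -14.  -0. -57.  71.]
turn about tool z: -0.04 deg ; after turn, tool shift mm: x -0.7 y -0.2 z 77.0 ; (current axes: [-0.7 -0.2 77. ])
top 679 184.92396275598648 [0.12419875 0.91158512]
((561.5068969726562, 9.452953338623047), (60.4193229675293, 252.76947021484375), 88.44707489013672)
[[434.29998779296875, -17.299999237060547], [687.0, -24.200000762939453], [688.7000122070312, 36.20000076293945], [436.0, 43.099998474121094]]
scene 1205 184.91520477806628 [-0.08635631  0.3577022 ]
((560.6867065429688, 6.637542724609375), (74.38833618164062, 258.72735595703125), 89.89981842041016)
[[431.29998779296875, -30.299999237060547], [690.0, -30.799999237060547], [690.0999755859375, 43.599998474121094], [431.3999938964844, 44.099998474121094]]
```

View pics/h1scene.png

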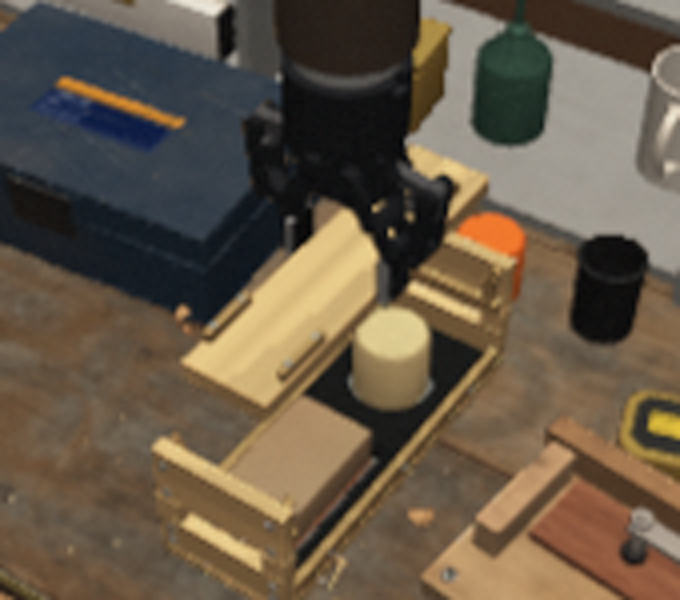

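View pics/h1top.png

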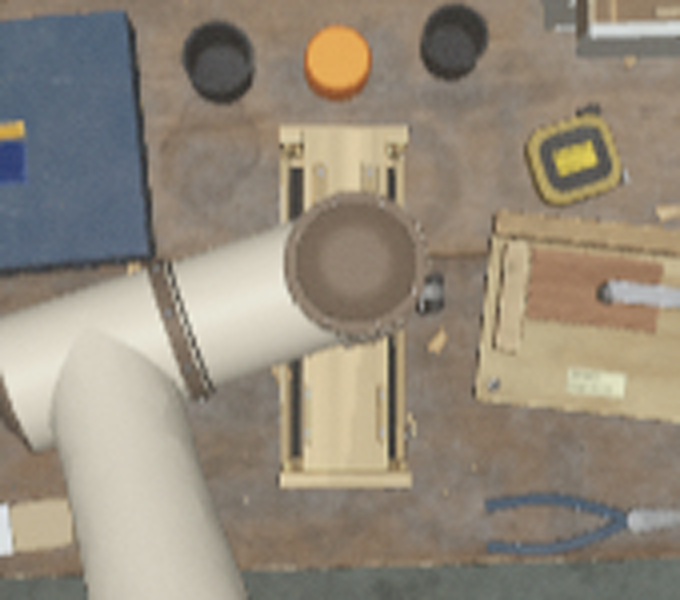

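>>> drive_tool(
  steps=[
    [0.0005, 0, 0.01, 0, 0.05],
    [0, 0, 0.02, 0, 0.05],
    [0, 0, 0.015, 0, 0.05],
    [0, 0, 0.008, 0, 0.05],
    [0, 0, 0.004, 0, 0.05],
    [0, 0, 0, 0, 0.05],
    [0, 0, 0, 0, 0.05],
    [0, 0, 0, 0, 0.05],
  ],
)

```text
clock: 26.95
position: [564.4, 9.4, 80.9]
ee_rot: [1.0, -0.015, 0.001, -0.0]
contact_force: [0.3, 0.0, -0.7]
gripper_width: 62.3
```

```bash
python3 plan.py 562.9 9.6 44 -1.6; cat > hb.py <<'E'
from w import *
import sys
zt=float(sys.argv[1])
for n in('top','scene'):
    im,d=save(n); P=withd(n,UV,d.ravel()).reshape(400,640,3)
    hsv=cv2.cvtColor(im,cv2.COLOR_BGR2HSV)
    m=(abs(P[...,0]-562)<122)&(abs(P[...,1]-10)<30)&(abs(P[...,2]-zt)<14)&(hsv[...,1]>30)&(hsv[...,2]>110)
    q=P[m]; A=np.c_[q[:,:2]-[562,10],np.ones(len(q))]
    for _ in range(5):
        c=np.linalg.lstsq(A,q[:,2],rcond=None)[0]; k=abs(A@c-q[:,2])<4; A=A[k];q=q[k]
    print(n,len(q),'top z',c[2],'slopes',np.degrees(c[:2]))
    a=proj(n,[[562,10,90]])[0].astype(int)
    cv2.imwrite('pics/%s%s.png'%(sys.argv[2],n),cv2.resize(im[a[1]-60:a[1]+60,a[0]-75:a[0]+75],None,fx=5,fy=5,interpolation=cv2.INTER_CUBIC))
E
python3 hb.py 128 h2
```

```text
t 26.95 pos [564.4   9.4  80.9] yaw -1.69 tilt z [ 0.002  0.    -1.   ] w 62.3 F [ 0.3  0.  -0.7] j [ 17.  23. -17.   0. -50.  71.]
turn about tool z: -0.09 deg ; after turn, tool shift mm: x -1.5 y -0.2 z 36.9 ; (current axes: [-1.6 -0.2 36.9])
top 519 top z 129.1326481907352 slopes [ 0.36553394 -0.44619995]
scene 995 top z 128.8147771061877 slopes [ 0.04559464 -0.05505551]
```

View pics/h2scene.png

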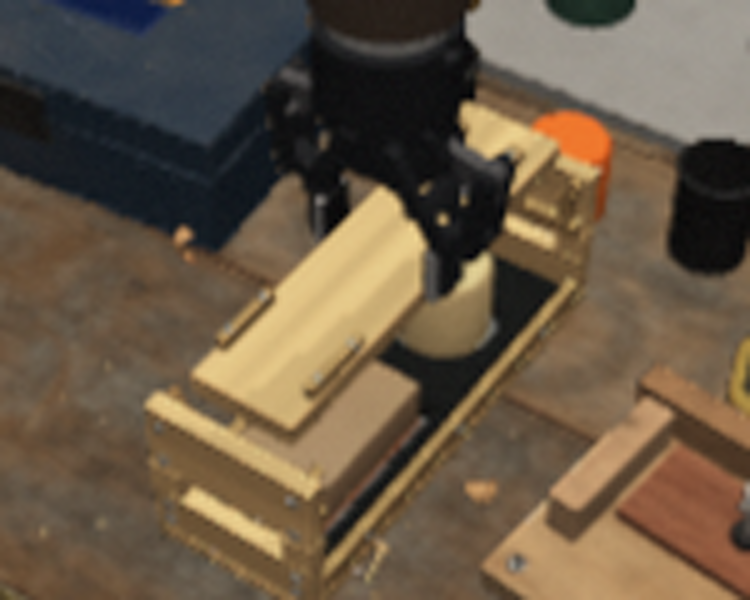

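View pics/h2top.png

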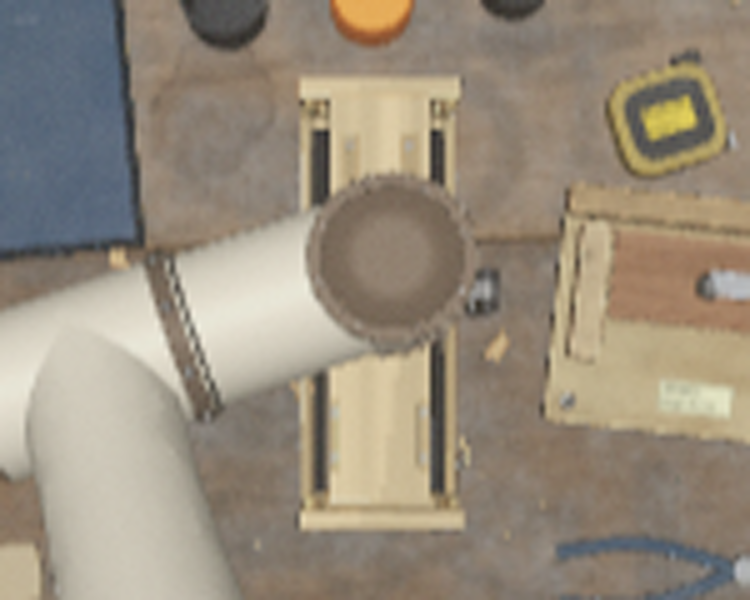

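>>> drive_tool(
  steps=[
    [-0.0015, 0, 0.003, 0, 0.05],
    [0, 0, 0.003, 0, 0.05],
    [0, 0, 0.003, 0, 0.05],
    [0, 0, 0.003, 0, 0.05],
    [0, 0, 0.003, 0, 0.05],
    [0, 0, 0, 0, 0.05],
    [0, 0, 0, 0, 0.05],
  ],
)

```text
clock: 27.75
position: [562.3, 9.2, 65.0]
ee_rot: [1.0, -0.015, -0.0, 0.0]
contact_force: [-0.6, 0.7, -1.9]
gripper_width: 62.2
```

```bash
python3 plan.py 562.9 9.6 44 -1.6; python3 hb.py 115 h3
```

```text
t 27.75 pos [562.3   9.2  65. ] yaw -1.7 tilt z [-0. -0. -1.] w 62.2 F [-0.6  0.7 -1.9] j [ 17.  24. -19.   0. -48.  71.]
turn about tool z: -0.10 deg ; after turn, tool shift mm: x 0.6 y -0.4 z 21.0 ; (current axes: [ 0.6 -0.4 21. ])
top 514 top z 113.37195160931023 slopes [ 0.05873922 -0.40511808]
scene 997 top z 113.09226411885334 slopes [-0.09299365  0.38919017]
```

View pics/h3scene.png

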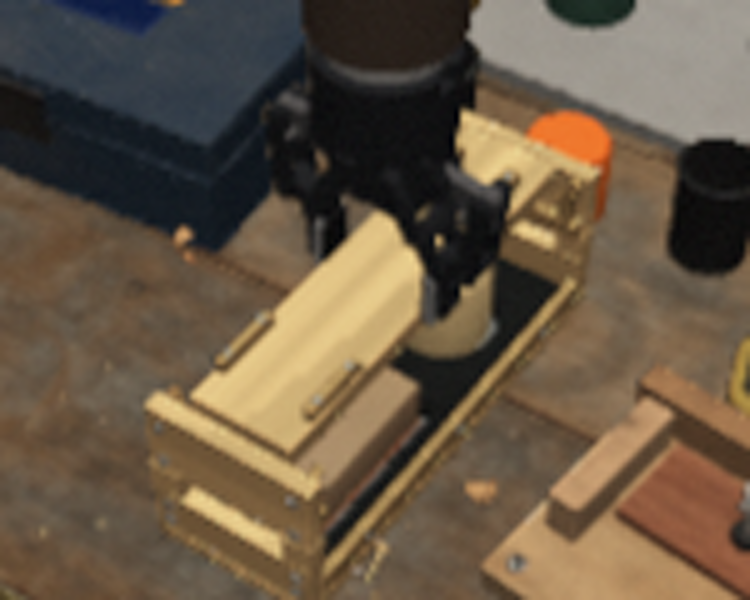

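View pics/h3top.png

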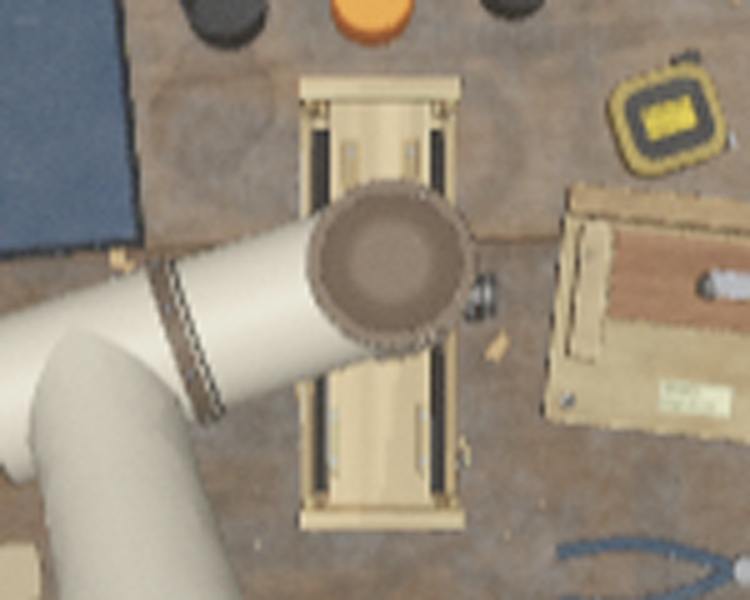

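>>> drive_tool(
  steps=[
    [0.0005, 0, 0.003, 0, 0.05],
    [0, 0, 0.003, 0, 0.05],
    [0, 0, 0.003, 0, 0.05],
    [0, 0, 0.003, 0, 0.05],
    [0, 0, 0.003, 0, 0.05],
    [0, 0, 0.003, 0, 0.05],
    [0, 0, 0.001, 0, 0.05],
    [0, 0, 0, 0, 0.05],
    [0, 0, 0, 0, 0.05],
  ],
)

```text
clock: 28.75
position: [562.9, 9.3, 46.2]
ee_rot: [1.0, -0.015, 0.0, -0.0]
contact_force: [-0.2, 0.3, -2.9]
gripper_width: 61.8
```

```bash
python3 plan.py 562.9 9.6 44 -1.6; python3 hb.py 94 h4
```

```text
t 28.75 pos [562.9   9.3  46.2] yaw -1.7 tilt z [ 0.  0. -1.] w 61.8 F [-0.2  0.3 -2.9] j [ 17.  25. -20.   0. -45.  71.]
turn about tool z: -0.10 deg ; after turn, tool shift mm: x -0.0 y -0.3 z 2.2 ; (current axes: [-0.  -0.3  2.2])
top 509 top z 93.77453148168465 slopes [-0.0686547   0.35063526]
scene 980 top z 94.10688278089057 slopes [-0.11393266  0.33516895]
```

View pics/h4scene.png

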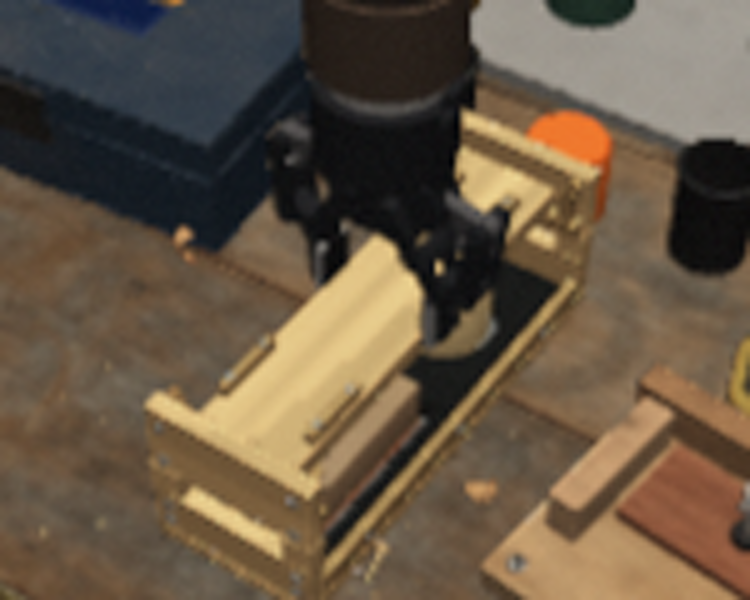

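>>> drive_tool(
  steps=[
    [0, 0, 0.001, 0, 0.05],
    [0, 0, 0.001, 0, 0.05],
    [0, 0, 0.0005, 0, 0.05],
    [0, 0, 0, 0, 0.05],
    [0, 0, 0, 0, 0.05],
  ],
)

```text
clock: 29.35
position: [562.8, 9.3, 44.0]
ee_rot: [1.0, -0.015, 0.0, 0.0]
contact_force: [-1.8, -0.1, 1.4]
gripper_width: 62.1
```

```bash
python3 plan.py 562.9 9.6 44 -1.6
```

```text
t 29.35 pos [562.8   9.3  44. ] yaw -1.7 tilt z [ 0. -0. -1.] w 62.1 F [-1.8 -0.1  1.4] j [ 17.  25. -20.   0. -45.  71.]
turn about tool z: -0.10 deg ; after turn, tool shift mm: x 0.0 y -0.3 z -0.0 ; (current axes: [ 0.  -0.3 -0. ])
```

>>> drive_tool(
  steps=[
    [0, 0, 0, 0, 0.068],
    [0, 0, 0, 0, 0.075],
    [0, 0, 0, 0, 0.075],
    [0, 0, 0, 0, 0.075],
    [0, 0, -0.01, 0, 0.075],
    [0, 0, -0.02, 0, 0.075],
    [0, 0, -0.03, 0, 0.075],
    [0, 0, -0.03, 0, 0.075],
    [0, 0, -0.02, 0, 0.075],
    [0, 0, 0, 0, 0.07],
    [0, 0, 0, 0, 0.07],
  ],
)

```text
clock: 30.45
position: [562.7, 9.4, 154.1]
ee_rot: [1.0, -0.015, 0.0, -0.0]
contact_force: [0.1, -0.5, -0.5]
gripper_width: 70.0
```

```bash
python3 plan.py 388.4 305.5 30 95.5; python3 hb.py 92 h5
```

```text
t 30.45 pos [562.7   9.4 154.1] yaw -1.72 tilt z [ 0.001  0.001 -1.   ] w 70.0 F [ 0.1 -0.5 -0.5] j [ 17.  18. -12.  -0. -59.  71.]
turn about tool z: -97.22 deg ; after turn, tool shift mm: x 311.5 y -145.1 z 124.1 ; (current axes: [-183.2 -290.7  124.2])
top 469 top z 91.71192500552954 slopes [-0.31804411  0.62669203]
scene 1251 top z 91.96143731482925 slopes [-0.06031376 -0.13881614]
```

View pics/h5scene.png

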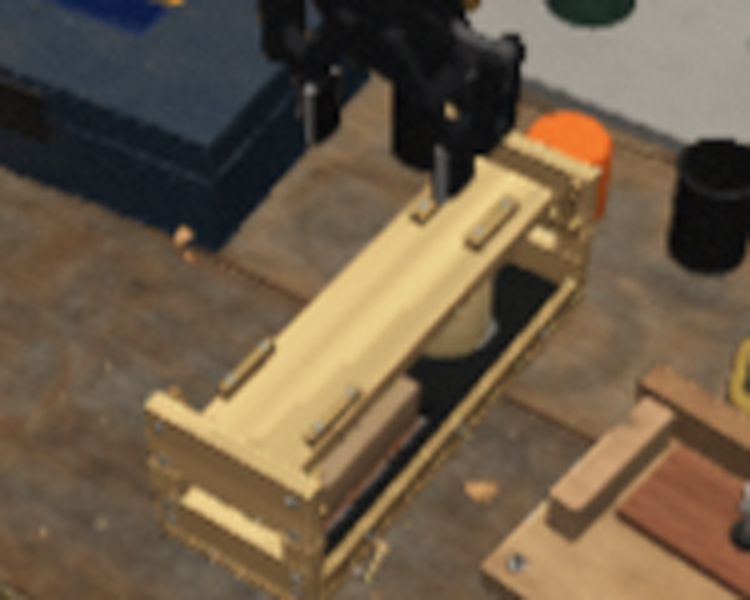

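>>> drive_tool(
  steps=[
    [-0.01, -0.016, 0, 0, 0.07],
    [-0.018, -0.028, 0, 0, 0.07],
    [-0.021, -0.034, 0, 0, 0.07],
    [-0.021, -0.034, 0, 0, 0.07],
    [-0.021, -0.034, 0, 0, 0.07],
    [-0.021, -0.034, 0, 0, 0.07],
    [-0.021, -0.034, 0, 0, 0.07],
    [-0.021, -0.034, 0, 0, 0.07],
    [-0.018, -0.028, 0, 0, 0.07],
    [-0.011, -0.015, 0, 0, 0.07],
    [0, 0, 0, -8.1, 0.07],
    [0, 0, 0, -8.1, 0.07],
    [0, 0, 0, -8.1, 0.07],
    [0, 0, 0, -8.1, 0.07],
    [0, 0, 0, -8.1, 0.07],
    [0, 0, 0, -8.1, 0.07],
    [0, 0, 0, -8.1, 0.07],
    [0, 0, 0, -8.1, 0.07],
    [0, 0, 0, -8.1, 0.07],
    [0, 0, 0, -8.1, 0.07],
  ],
)

```text
clock: 32.55
position: [388.0, 304.9, 152.3]
ee_rot: [0.768, 0.64, -0.001, 0.0]
contact_force: [-0.4, 0.3, -0.4]
gripper_width: 70.4
```

>>> drive_tool(
  steps=[
    [0, 0, 0, -8.1, 0.065],
    [0, 0, 0, -8.1, 0.065],
    [0, 0, 0, 0, 0.065],
    [0, 0, 0, 0, 0.065],
  ],
)

```text
clock: 32.95
position: [388.2, 305.2, 152.8]
ee_rot: [0.674, 0.739, -0.001, 0.0]
contact_force: [-0.2, -0.2, -1.2]
gripper_width: 65.0
```

```bash
python3 plan.py 388.4 305.5 -30 95.5; python3 - <<'E'
from w import *
im,d=save('scene'); m=col('scene','ferrule',(350,430),(220,330),12,(0,0,200),(179,30,255))
im,d=save('top'); 
c=cv2.resize(im[150:260,270:370],None,fx=5.4,fy=5.4,interpolation=cv2.INTER_CUBIC); cv2.imwrite('pics/i1.png',c)
E
```

```text
t 32.95 pos [388.2 305.2 152.8] yaw 95.32 tilt z [-0.001 -0.002 -1.   ] w 65.0 F [-0.2 -0.2 -1.2] j [ 57.  12. -22.  -0. -57. 128.]
turn about tool z: -0.18 deg ; after turn, tool shift mm: x 0.3 y 0.2 z 182.8 ; (current axes: [  0.6   0.4 182.8])
scene ferrule 103 zdepth 11.6 cen [388.7 304.1] px [213.7 208.7] rect [389.1 304.1] [37.2 28.5] 4.2
```

View pics/i1.png

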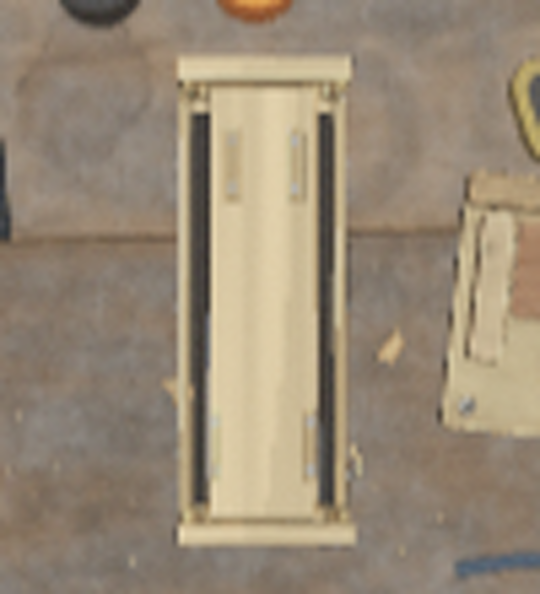

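>>> drive_tool(
  steps=[
    [0.0005, 0, 0.02, 0, 0.065],
    [0, 0, 0.03, 0, 0.065],
    [0, 0, 0.035, 0, 0.065],
    [0, 0, 0.035, 0, 0.065],
    [0, 0, 0.025, 0, 0.065],
    [0, 0, 0.012, 0, 0.065],
    [0, 0, 0.006, 0, 0.065],
    [0, 0, 0, 0, 0.065],
    [0, 0, 0, 0, 0.065],
  ],
)

```text
clock: 33.95
position: [388.9, 306.6, -8.8]
ee_rot: [0.672, 0.74, 0.001, -0.0]
contact_force: [-0.2, 0.1, 0.1]
gripper_width: 64.7
```

```bash
python3 plan.py 388.4 305.2 -30 95.5; python3 tips.py i2
```

```text
t 33.95 pos [388.9 306.6  -8.8] yaw 95.48 tilt z [ 0.001  0.001 -1.   ] w 64.7 F [-0.2  0.1  0.1] j [ 57.  25. -32.   0. -33. 128.]
turn about tool z: -0.02 deg ; after turn, tool shift mm: x -1.4 y -0.6 z 21.2 ; (current axes: [-1.4 -0.7 21.2])
[389.  306.8  -8.5] 65.1 34.0 [ 0.2  0.5 -0.4]
crop origin [157 162]
```

View pics/i2.png

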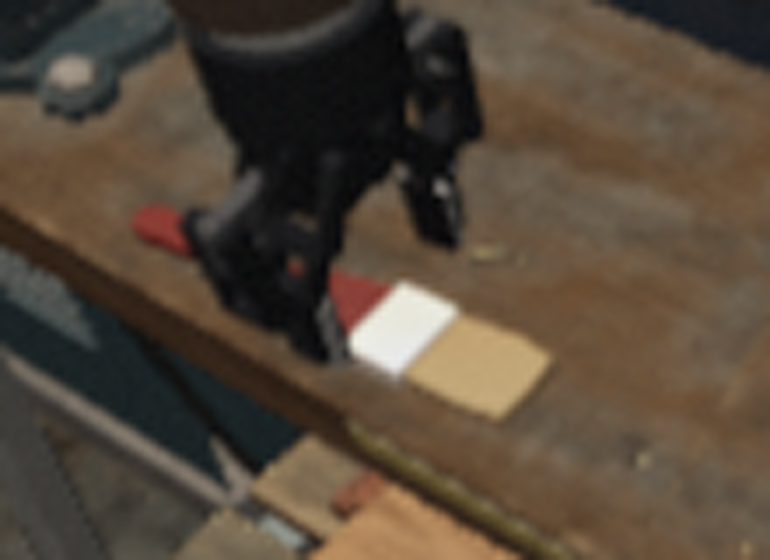

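>>> drive_tool(
  steps=[
    [-0.001, -0.0005, 0.008, 0, 0.06],
    [0, 0, 0.007, 0, 0.06],
    [0, 0, 0.004, 0, 0.06],
    [0, 0, 0.0015, 0, 0.06],
    [0, 0, 0, 0, 0.06],
    [0, 0, 0, 0, 0.06],
  ],
)

```text
clock: 34.6
position: [388.2, 305.1, -29.9]
ee_rot: [0.672, 0.74, 0.0, 0.0]
contact_force: [-0.3, -0.2, -0.2]
gripper_width: 59.9
```

```bash
python3 plan.py 388.4 305.2 -30 95.5; python3 tips.py i3
```

```text
t 34.6 pos [388.2 305.1 -29.9] yaw 95.5 tilt z [ 0.  0. -1.] w 59.9 F [-0.3 -0.2 -0.2] j [ 57.  27. -33.   0. -30. 128.]
turn about tool z: 0.00 deg ; after turn, tool shift mm: x 0.0 y 0.2 z 0.1 ; (current axes: [0.  0.2 0.1])
[388.2 305.2 -29.8] 59.9 34.65 [-0.5  0.4  0.2]
crop origin [159 167]
```

View pics/i3.png

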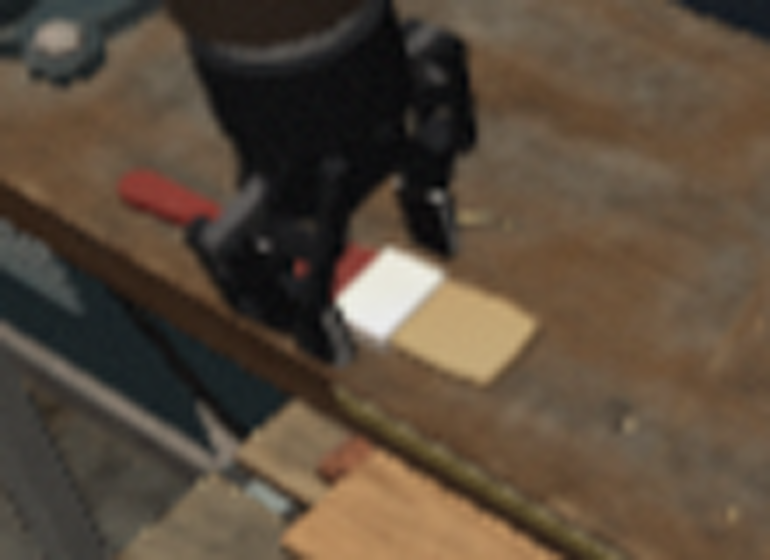

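>>> drive_tool(
  steps=[
    [0, 0, 0, 0, 0.045],
    [0, 0, 0, 0, 0.03],
    [0, 0, 0, 0, 0.03],
    [0, 0, 0, 0, 0.03],
    [0, 0, 0, 0, 0.03],
    [0, 0, 0, 0, 0.03],
  ],
)

```text
clock: 35.25
position: [388.4, 305.4, -29.3]
ee_rot: [0.672, 0.74, 0.001, -0.0]
contact_force: [-0.8, 0.1, 4.4]
gripper_width: 39.2
```

```bash
python3 plan.py 388.4 305.2 -30 95.5; python3 tips.py i4;python3 - <<'E'
from w import *
z=92
print('board top L/R/far/near', onz('top',[[308.9,205],[329.3,205],[319,165.7],[319,246.5]],z).round(1))
E
```

```text
t 35.25 pos [388.4 305.4 -29.3] yaw 95.51 tilt z [ 0.001  0.001 -1.   ] w 39.2 F [-0.8  0.1  4.4] j [ 57.  27. -33.   0. -30. 128.]
turn about tool z: 0.01 deg ; after turn, tool shift mm: x -0.2 y -0.0 z 0.7 ; (current axes: [-0.2 -0.   0.7])
[388.4 305.4 -29.3] 38.8 35.3 [-0.7 -0.2  5.8]
crop origin [159 167]
board top L/R/far/near [[564.3  40.1  92. ]
 [562.5 -25.2  92. ]
 [690.    4.2  92. ]
 [431.2  11.6  92. ]]
```

View pics/i4.png

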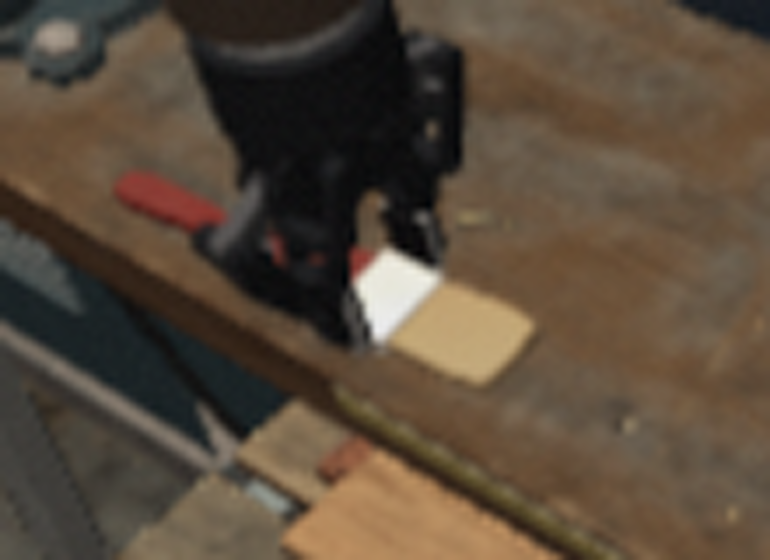

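>>> drive_tool(
  steps=[
    [0, 0, -0.008, 0, 0.03],
    [0, 0, -0.015, 0, 0.03],
    [0, 0, -0.025, 0, 0.03],
    [0, 0, -0.03, 0, 0.03],
    [0, 0, -0.03, 0, 0.03],
    [0, 0, -0.03, 0, 0.03],
    [0, 0, -0.022, 0, 0.03],
    [0, 0, -0.01, 0, 0.03],
    [0, 0, 0, 0, 0.03],
    [0, 0, 0, 0, 0.03],
  ],
)

```text
clock: 36.3
position: [387.4, 304.3, 139.0]
ee_rot: [0.673, 0.74, -0.001, -0.0]
contact_force: [-0.1, -0.1, -1.4]
gripper_width: 39.2
```

```bash
python3 plan.py 523 10.3 140 -1.6; python3 tips.py i5
```

```text
t 36.3 pos [387.4 304.3 139. ] yaw 95.46 tilt z [-0.002 -0.001 -1.   ] w 39.2 F [-0.1 -0.1 -1.4] j [ 57.  13. -23.  -0. -55. 128.]
turn about tool z: 97.06 deg ; after turn, tool shift mm: x 143.8 y 290.1 z -1.0 ; (current axes: [-305.6  107.    -0.8])
[387.3 304.2 138.6] 39.2 36.35 [ 0.3  0.6 -1.3]
crop origin [145 125]
```

View pics/i5.png

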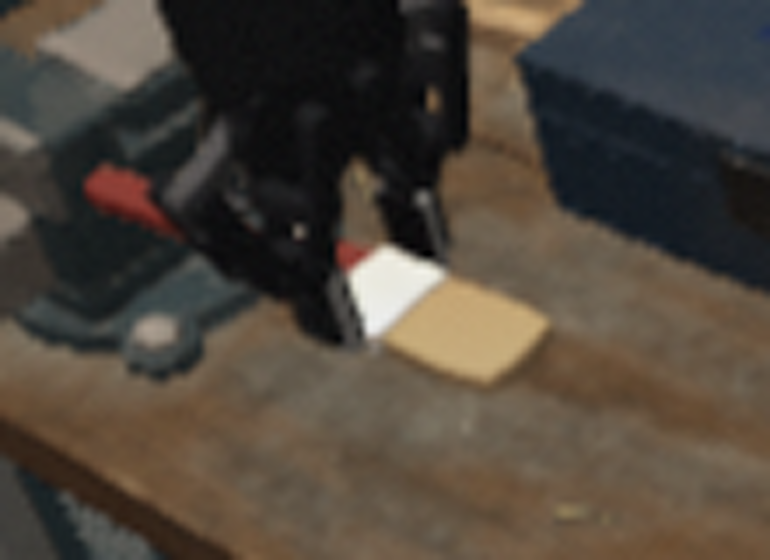

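Held level. Carry to above the board: along current axes x −305.6, y +107, then turn +97.

>>> drive_tool(
  steps=[
    [-0.01, 0.004, 0, 0, 0.03],
    [-0.018, 0.006, 0, 0, 0.03],
    [-0.025, 0.008, 0, 0, 0.03],
    [-0.028, 0.01, 0, 0, 0.03],
    [-0.028, 0.01, 0, 0, 0.03],
    [-0.028, 0.01, 0, 0, 0.03],
    [-0.028, 0.01, 0, 0, 0.03],
    [-0.028, 0.01, 0, 0, 0.03],
    [-0.028, 0.01, 0, 0, 0.03],
    [-0.028, 0.01, 0, 0, 0.03],
    [-0.025, 0.009, 0, 0, 0.03],
    [-0.018, 0.006, 0, 0, 0.03],
    [-0.0136, 0.004, 0, 0, 0.03],
    [0, 0, 0, 4, 0.03],
    [0, 0, 0, 7, 0.03],
    [0, 0, 0, 8, 0.03],
    [0, 0, 0, 8, 0.03],
    [0, 0, 0, 8, 0.03],
    [0, 0, 0, 8, 0.03],
    [0, 0, 0, 8, 0.03],
  ],
)

```text
clock: 38.35
position: [523.3, 10.7, 139.4]
ee_rot: [0.927, 0.376, -0.001, -0.0]
contact_force: [0.5, 0.3, -1.5]
gripper_width: 38.9
```

>>> drive_tool(
  steps=[
    [0, 0, 0, 8, 0.03],
    [0, 0, 0, 8, 0.03],
    [0, 0, 0, 8, 0.03],
    [0, 0, 0, 8, 0.03],
    [0, 0, 0, 7, 0.03],
    [0, 0, 0, 4.5, 0.03],
    [0, 0, 0, 2.6, 0.03],
    [0, 0, 0, 0, 0.03],
    [0, 0, 0, 0, 0.03],
  ],
)

```text
clock: 39.25
position: [523.5, 10.9, 139.6]
ee_rot: [1.0, -0.014, -0.001, 0.0]
contact_force: [1.2, 0.0, -0.3]
gripper_width: 39.3
```

```bash
python3 plan.py 523 10.3 75 -1.6; python3 - <<'E'
from w import *
for n in('top','scene'):
    im,d=save(n); a=proj(n,[[545,10,120]])[0].astype(int)
    cv2.imwrite('pics/k1%s.png'%n,cv2.resize(im[a[1]-60:a[1]+60,a[0]-75:a[0]+75],None,fx=5,fy=5,interpolation=cv2.INTER_CUBIC))
E
```

```text
t 39.25 pos [523.5  10.9 139.6] yaw -1.55 tilt z [-0.001 -0.    -1.   ] w 39.3 F [ 1.2  0.  -0.3] j [ 19.  15. -19.  -0. -56.  70.]
turn about tool z: 0.05 deg ; after turn, tool shift mm: x -0.5 y 0.6 z 64.6 ; (current axes: [-0.5  0.6 64.6])
```

View pics/k1scene.png

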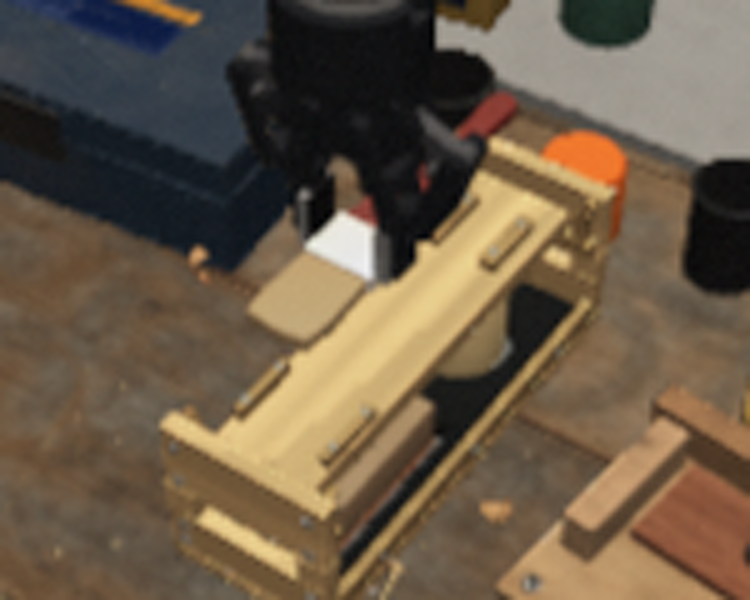

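View pics/k1top.png

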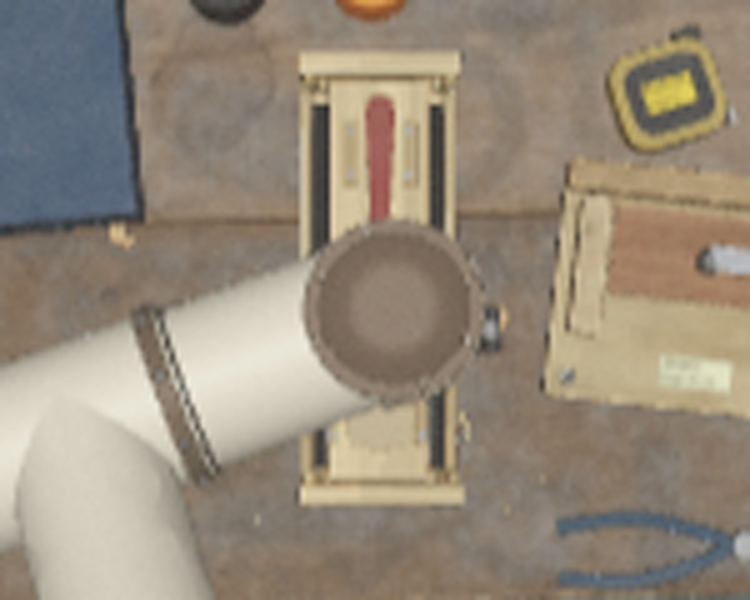

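>>> drive_tool(
  steps=[
    [0, 0.0005, 0.01, 0, 0.03],
    [0, 0, 0.018, 0, 0.03],
    [0, 0, 0.018, 0, 0.03],
    [0, 0, 0.009, 0, 0.03],
    [0, 0, 0.005, 0, 0.03],
    [0, 0, 0, 0, 0.03],
    [0, 0, 0, 0, 0.03],
    [0, 0, 0, 0, 0.03],
  ],
)

```text
clock: 40.15
position: [524.5, 10.8, 80.9]
ee_rot: [1.0, -0.014, 0.001, -0.0]
contact_force: [0.2, 0.4, -1.3]
gripper_width: 39.3
```

```bash
python3 plan.py 523 10.3 63 -1.6; python3 - <<'E'
from w import *
for n in('top','scene'):
    im,d=save(n); a=proj(n,[[545,10,100]])[0].astype(int)
    cv2.imwrite('pics/k2%s.png'%n,cv2.resize(im[a[1]-60:a[1]+60,a[0]-75:a[0]+75],None,fx=5,fy=5,interpolation=cv2.INTER_CUBIC))
E
```

```text
t 40.15 pos [524.5  10.8  80.9] yaw -1.59 tilt z [ 0.002  0.    -1.   ] w 39.3 F [ 0.2  0.4 -1.3] j [ 19.  19. -23.   0. -48.  69.]
turn about tool z: 0.01 deg ; after turn, tool shift mm: x -1.4 y 0.5 z 17.9 ; (current axes: [-1.5  0.5 17.9])
```

View pics/k2scene.png

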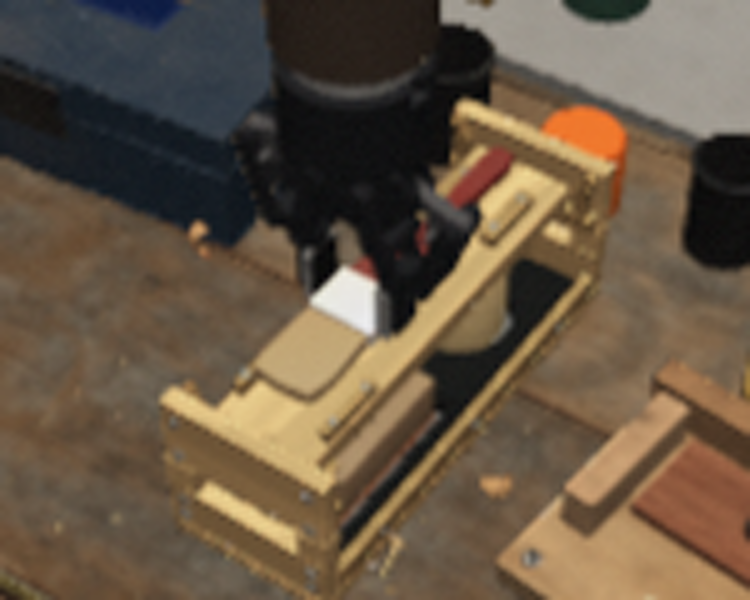

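View pics/k2top.png

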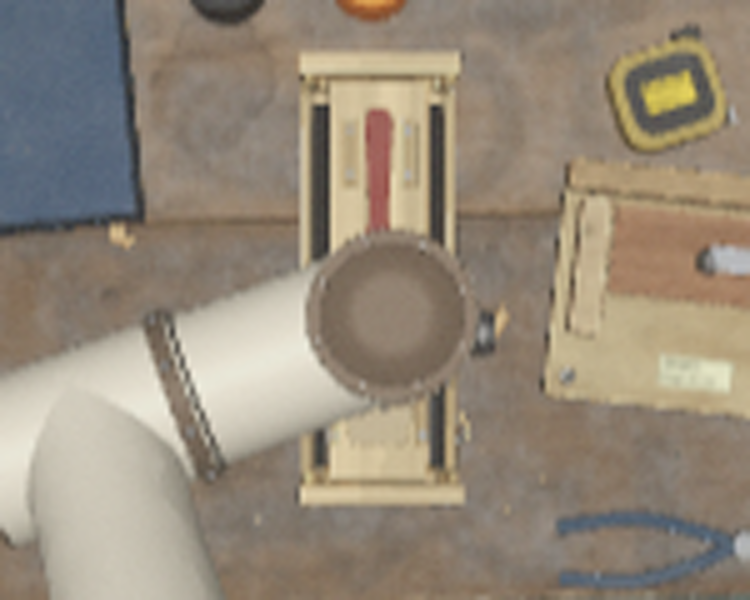

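>>> drive_tool(
  steps=[
    [-0.002, 0.0005, 0.004, 0, 0.03],
    [0, 0, 0.004, 0, 0.03],
    [0, 0, 0.004, 0, 0.03],
    [0, 0, 0.002, 0, 0.03],
    [0, 0, 0.001, 0, 0.03],
    [0, 0, 0, 0, 0.03],
    [0, 0, 0, 0, 0.03],
  ],
)

```text
clock: 40.95
position: [521.9, 10.2, 65.2]
ee_rot: [1.0, -0.014, 0.0, 0.0]
contact_force: [0.1, -0.1, -0.7]
gripper_width: 38.7
```

```bash
python3 plan.py 523 10.3 63 -1.6; python3 - <<'E'
from w import *
for n in('top','scene'):
    im,d=save(n); a=proj(n,[[545,10,100]])[0].astype(int)
    cv2.imwrite('pics/k3%s.png'%n,cv2.resize(im[a[1]-60:a[1]+60,a[0]-75:a[0]+75],None,fx=5,fy=5,interpolation=cv2.INTER_CUBIC))
E
```

```text
t 40.95 pos [521.9  10.2  65.2] yaw -1.6 tilt z [ 0. -0. -1.] w 38.7 F [ 0.1 -0.1 -0.7] j [ 19.  20. -24.   0. -45.  69.]
turn about tool z: 0.00 deg ; after turn, tool shift mm: x 1.0 y -0.2 z 2.2 ; (current axes: [ 1.  -0.2  2.2])
```

View pics/k3scene.png

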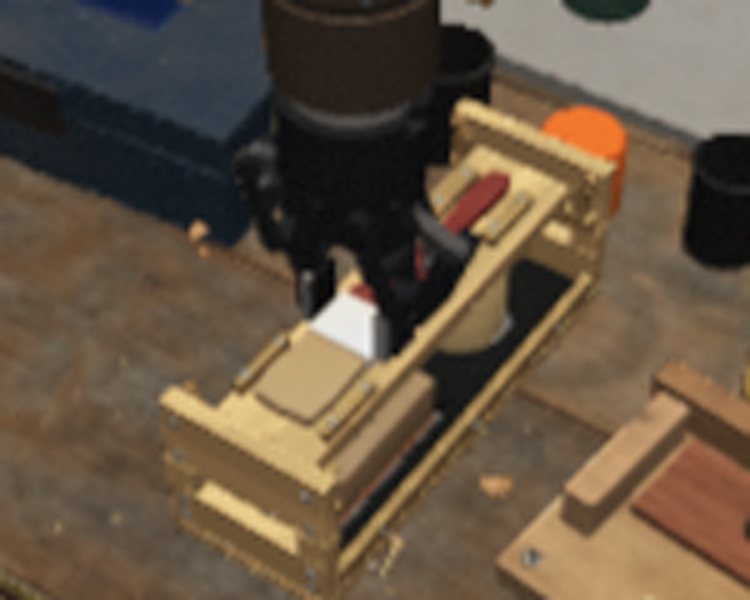

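View pics/k3top.png

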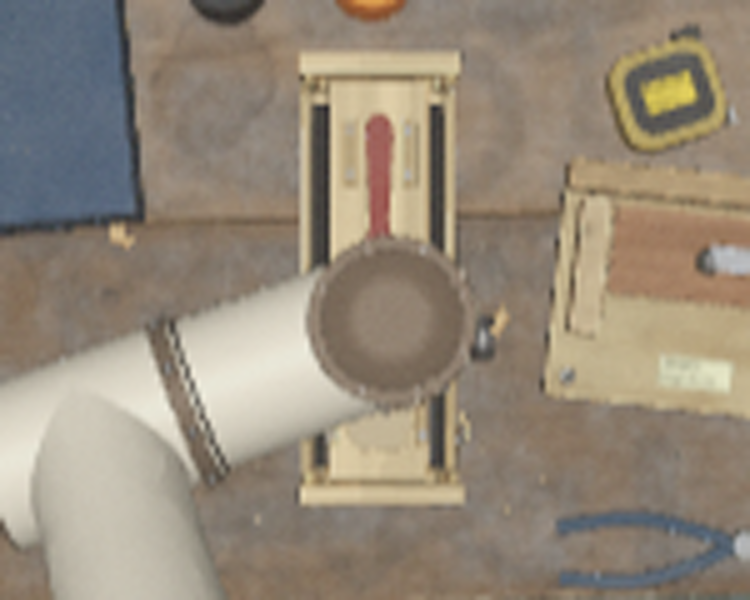

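Between both strip pairs, about 2 mm above the board. Set down.

>>> drive_tool(
  steps=[
    [0, 0, 0.001, 0, 0.03],
    [0, 0, 0.001, 0, 0.03],
    [0, 0, 0, 0, 0.03],
    [0, 0, 0, 0, 0.03],
  ],
)

```text
clock: 41.45
position: [521.8, 10.1, 63.1]
ee_rot: [1.0, -0.014, -0.0, 0.0]
contact_force: [0.2, 0.1, -0.9]
gripper_width: 39.1
```

```bash
python3 plan.py 523 10.3 63 -1.6
```

```text
t 41.45 pos [521.8  10.1  63.1] yaw -1.61 tilt z [-0. -0. -1.] w 39.1 F [ 0.2  0.1 -0.9] j [ 19.  21. -24.  -0. -45.  69.]
turn about tool z: -0.01 deg ; after turn, tool shift mm: x 1.2 y -0.2 z 0.1 ; (current axes: [ 1.2 -0.2  0.1])
```

>>> drive_tool(
  steps=[
    [0, 0, 0.0005, 0, 0.03],
    [0, 0, 0, 0, 0.03],
    [0, 0, 0, 0, 0.043],
    [0, 0, 0, 0, 0.05],
    [0, 0, 0, 0, 0.055],
    [0, 0, 0, 0, 0.055],
    [0, 0, -0.008, 0, 0.055],
    [0, 0, -0.02, 0, 0.055],
    [0, 0, -0.03, 0, 0.055],
    [0, 0, -0.035, 0, 0.055],
    [0, 0, -0.03, 0, 0.055],
    [0, -0.02, -0.02, 0, 0.055],
    [0, -0.035, 0, 0, 0.055],
    [0, -0.045, 0, 0, 0.055],
    [0, -0.045, 0, 0, 0.055],
    [0, -0.04, 0, 0, 0.055],
    [0, -0.02, 0, 0, 0.055],
    [0, 0, 0, 0, 0.055],
    [0, 0, 0, 0, 0.055],
  ],
)

```text
clock: 43.35
position: [527.3, 214.7, 205.7]
ee_rot: [1.0, -0.014, -0.0, 0.0]
contact_force: [0.1, -0.3, -0.4]
gripper_width: 55.1
```

```bash
python3 plan.py 523 10.3 63 -1.6; python3 hb.py 92 x; python3 - <<'E'
from w import *
for n in('top','scene'):
    im,d=load(n); a=proj(n,[[550,10,100]])[0].astype(int); P=withd(n,UV,d.ravel()).reshape(400,640,3)
    cv2.imwrite('pics/k4%s.png'%n,cv2.resize(im[a[1]-60:a[1]+60,a[0]-75:a[0]+75],None,fx=5,fy=5,interpolation=cv2.INTER_CUBIC))
    m=col(n,'ferrule',(480,560),(-30,50),104,(0,0,190),(179,30,255))
    m=col(n,'red',(500,700),(-40,60),102,(0,105,50),(9,255,255))
    m=col(n,'red2',(500,700),(-40,60),102,(170,105,50),(179,255,255))
E
```

```text
t 43.35 pos [527.3 214.7 205.7] yaw -1.59 tilt z [-0. -0. -1.] w 55.1 F [ 0.1 -0.3 -0.4] j [ 38.  16.  -7.   0. -67.  50.]
turn about tool z: 0.01 deg ; after turn, tool shift mm: x 1.4 y 204.5 z 142.7 ; (current axes: [  1.4 204.4 142.8])
top 444 top z 95.03914285548264 slopes [-0.97020803  0.63669447]
scene 341 top z 96.73415437595649 slopes [-1.68648404  3.74244046]
top ferrule 139 zdepth 103.2 cen [521.4  11.9] px [318.2 218. ] rect [521.5  12.4] [38.  31.7] 88.4
top red 194 zdepth 102.2 cen [594.2   8.5] px [318.6 195.2] rect [601.3   8.5] [ 28.6 121.4] 88.4
top red2 none
scene ferrule 130 zdepth 103.8 cen [521.1   9.3] px [322.7 200.3] rect [521.    9.4] [39.1 29.6] 88.9
scene red 224 zdepth 102.5 cen [591.8   6.8] px [337.6 185.4] rect [603.    5.8] [ 32.5 123.2] 87.6
scene red2 none
```

View pics/k4scene.png

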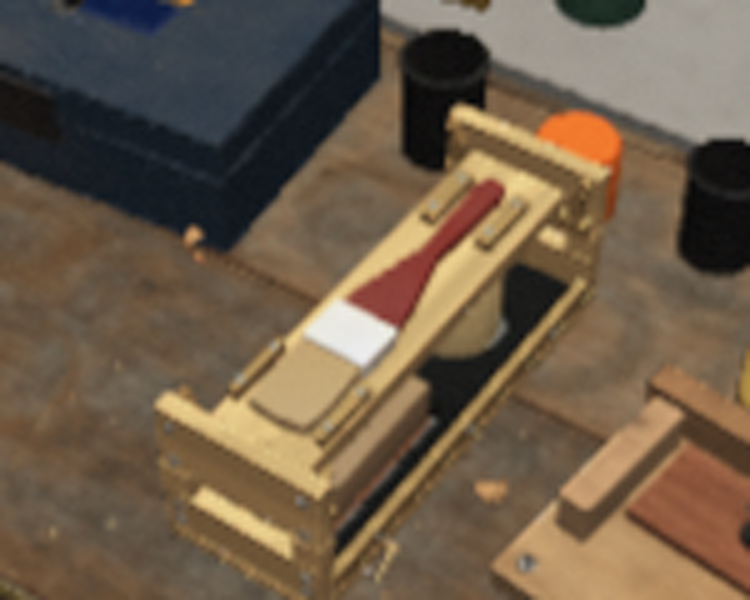

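View pics/k4top.png

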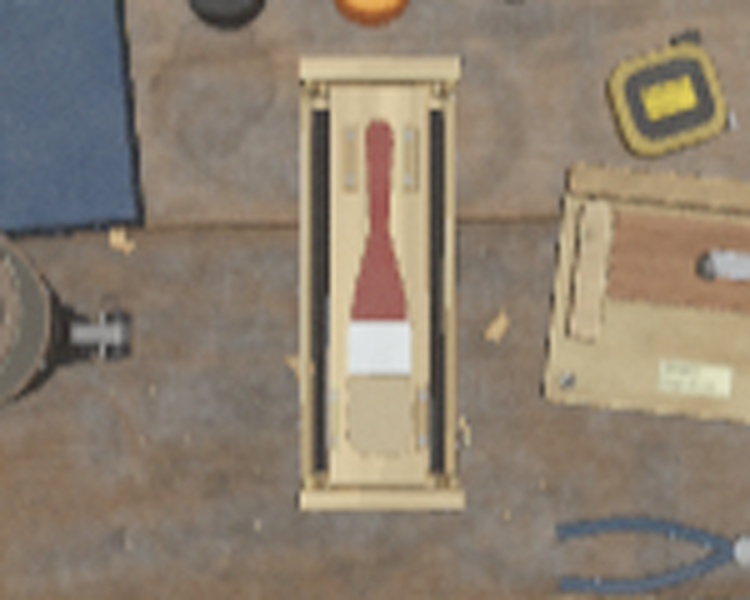

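```bash
python3 - <<'E'
from bench import arm
print(arm.job_done())
E
```

```text
the job is handed in; nothing more can be done
None
```

The finishing kit is packed in the order asked, and I handed the job in about 43 s into the run, with the arm clear of everything. The hand-in reports no verdict.

**Last checks (depth heights from the camera views):**

| Part | Measured | Expected | Result |
|---|---|---|---|
| Sanding block | top at 50 mm, level (top view) | 50 mm | fully down in its well |
| Wax tin | top about 70 mm, inside the well ring | 71 mm | upright and seated |
| Divider board | top at 92 mm, about 0.1° off level (scene view) | 92 mm | level on the ledges, strips up |
| Paint brush | ferrule (metal band) top 103–104 mm | 104 mm | flat, bristles between the wide strips, handle between the narrow ones |

- **Brush ends:** both lie well inside the board in the final top view.
- **Other items:** I did not touch the pliers, the tape measure or the look-alike tins.

**What disagreed:**
- **Tool height:** the reported TCP height was about 32 mm below where the cameras saw the shut fingertips. I checked this with the gripper open and shut. Lowering it below the bench height by the readout made no contact, so I used the camera-based heights for every grasp and placing.
- **Board check:** I fitted the board's level before the brush went on. The fit from the final pictures is not usable, because the brush covers part of the board.
- **Fit noise:** the scene view showed about a 4° slope on the block where the top view showed it level. I put this down to the block's side face being caught in the fit.
- **Camera agreement:** the two camera views differed by up to 2–3 mm sideways, which is within the fit clearances.

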